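# Sort three screw canisters by weight

### The job

The three canisters of screws leaning in the slanted blue rack look the same, but one is full, one is about half full and one is empty: feel which is which by lifting them. Stand the full one upright in the green tray, the half-full one in the yellow tray and the empty one in the red tray, setting each down without dropping it, and do not disturb the other things on the table.

Things in the scene. Friction and masses are not known exactly. Their poses are not given: they have to be found in the camera images.
- can_a: One of 3 lookalike canisters: steel body 56 mm across with white band, tapering in its last 11 mm to a fixed black cap 44 mm across, 37 mm tall, to grip it by; 150 mm overall. Origin: centre of underside, own +z to the cap. One of the 3 is full (0.64-0.81 kg), one half full (0.34-0.46), one empty (0.10-0.17); the letters do not tell which. Starts leaning 30 deg in the rack.
- can_b: One of 3 lookalike canisters: steel body 56 mm across with white band, tapering in its last 11 mm to a fixed black cap 44 mm across, 37 mm tall, to grip it by; 150 mm overall. Origin: centre of underside, own +z to the cap. One of the 3 is full (0.64-0.81 kg), one half full (0.34-0.46), one empty (0.10-0.17); the letters do not tell which. Starts leaning 30 deg in the rack.
- can_c: One of 3 lookalike canisters: steel body 56 mm across with white band, tapering in its last 11 mm to a fixed black cap 44 mm across, 37 mm tall, to grip it by; 150 mm overall. Origin: centre of underside, own +z to the cap. One of the 3 is full (0.64-0.81 kg), one half full (0.34-0.46), one empty (0.10-0.17); the letters do not tell which. Starts leaning 30 deg in the rack.
- rack: Fixed blue rack, 210 mm wide, 80 deep: 3 cells along its y, 68 mm apart, each 62 x 62 mm inside, walls 45 mm deep, 6 thick. It leans 30 deg: the cell axes, along which canisters come out, point (-0.5, 0, 0.866) in its frame (-x faces the robot). Origin: on the table under the centre of the middle cell's floor, which is 55 mm up.
- tray_green: Fixed square open tray of green plastic, 110 x 110 mm outside, 35 mm tall, walls 4 mm, inner floor 4 mm above the table (inside 102 x 102 mm); it is for the full canister. Origin: centre of its underside, x and y along its sides.
- tray_yellow: Fixed square open tray of yellow plastic, 110 x 110 mm outside, 35 mm tall, walls 4 mm, inner floor 4 mm above the table (inside 102 x 102 mm); it is for the half-full canister. Origin: centre of its underside, x and y along its sides.
- tray_red: Fixed square open tray of red plastic, 110 x 110 mm outside, 35 mm tall, walls 4 mm, inner floor 4 mm above the table (inside 102 x 102 mm); it is for the empty canister. Origin: centre of its underside, x and y along its sides.
- tall_bottle: Bystander: blue plastic bottle with white cap, standing, 60 mm in diameter, 230 mm tall, 0.6 kg. Origin: centre of its underside.
- amber_bottle: Bystander: amber glass bottle, standing, 52 mm in diameter, 160 mm tall, 0.4 kg. Origin: centre of its underside.
- white_bottle: Bystander: white plastic bottle with red cap, standing, 68 mm in diameter, 210 mm tall, 0.6 kg. Origin: centre of its underside.
- mug: Bystander: blue ceramic mug, 80 mm in diameter, 90 mm tall, handle at its own +y. Origin: centre of its underside.
- hammer: Bystander: hammer lying on the table, 260 mm long along its own x, 26 mm thick, head 80 mm wide at its +x end. Origin: middle of its length, on the underside.
- tape_roll: Bystander: grey tape roll lying flat, 100 mm in diameter, 45 mm tall. Origin: centre of its underside.
- carton: Bystander: cardboard carton 70 x 110 x 60 mm (its x, y, z). Origin: centre of its underside.
Mind the look-alikes: they are no part of the job. Of the things shaped like the tray_green, the green one is meant.

How it is judged (in metres and radians):
At the end, for the whole second after the job is handed in: One canister in each tray (within 36 mm of its centre, underside under 12 mm above the tray's underside), all upright within 0.1 rad and at rest; the load on each tray shows the right one: green 5.4-9.5 N (full), yellow 2.6-5.4 N (half full), red 0.5-2.6 N (empty) (((horizontal distance between can_a and tray_green below 0.036 m and z of can_a in the frame of tray_green below 0.012 m) or (horizontal distance between can_b and tray_green below 0.036 m and z of can_b in the frame of tray_green below 0.012 m) or (horizontal distance between can_c and tray_green below 0.036 m and z of can_c in the frame of tray_green below 0.012 m)) and contact force between tray_green and anything else between 5.4 and 9.5 N and ((horizontal distance between can_a and tray_yellow below 0.036 m and z of can_a in the frame of tray_yellow below 0.012 m) or (horizontal distance between can_b and tray_yellow below 0.036 m and z of can_b in the frame of tray_yellow below 0.012 m) or (horizontal distance between can_c and tray_yellow below 0.036 m and z of can_c in the frame of tray_yellow below 0.012 m)) and contact force between tray_yellow and anything else between 2.6 and 5.4 N and ((horizontal distance between can_a and tray_red below 0.036 m and z of can_a in the frame of tray_red below 0.012 m) or (horizontal distance between can_b and tray_red below 0.036 m and z of can_b in the frame of tray_red below 0.012 m) or (horizontal distance between can_c and tray_red below 0.036 m and z of can_c in the frame of tray_red below 0.012 m)) and contact force between tray_red and anything else between 0.5 and 2.6 N and angle between each of can_a, can_b, can_c's own z axis and vertical below 0.1 rad and linear speed of each of can_a, can_b, can_c below 0.02 m/s); the robot touches nothing.
It fails at once if a canister is dropped (it moves faster than 0.5 m/s while the gripper's fingers do not touch it, as in a fall of more than about 13 mm) ((linear speed of can_a above 0.5 m/s and contact force between the fingers and can_a below 0.05 N) or (linear speed of can_b above 0.5 m/s and contact force between the fingers and can_b below 0.05 N) or (linear speed of can_c above 0.5 m/s and contact force between the fingers and can_c below 0.05 N)).
It fails at once if a bystander is moved more than 30 mm (distance of any of tall_bottle, amber_bottle, white_bottle, mug, hammer, tape_roll, carton from where it was at the start of the episode above 0.03 m).
It also fails if it takes over 72 s, if anything falls off the work surface, if the arm or the gripper's body presses on something with over 40 N, if the wrist force passes 120 N, or if a joint passes its speed limit or range.

### The arm

A 7-joint arm with a two-finger parallel gripper is mounted at the origin on the work surface. World frame = base frame: x ahead of the robot, y to its left, z up, the work surface at z = 0. Lengths are in mm, angles in rad, forces in N, time in s.
With the tool pointing down it reaches from about 375 to 925 mm from the base axis. Payload 3.1 kg.
Tool frame: the origin (TCP) lies at the very end of the fingers, on their centre line; the grasp point (between the pads) lies 19 mm behind it; z points along the fingers, y is the direction in which the jaws open and shut (so a half turn about z gives the same grasp; the last joint's range is limited). The gripper opens to 85 mm and grips with 20 to 120 N. Pads are 22 mm wide; open, the fingers measure 114 mm over their backs; the gripper's body (76 mm by 85 mm) begins 54 mm behind the grasp point. The pads swing forward as they close: fully open they stand 13 mm farther back than shut.
Start: joints at [-1.32, 0.383, 0.044, 1.598, -0.018, 1.161, -0.05], TCP at [222.128, 610.87, 231.269] pointing down, gripper open.
Joint ranges: [-2.61, 2.61], [-0.41, 2.15], [-1.48, 1.57], [0, 2.5], [-1.57, 4.71], [0.05, 1.97], [-2.85, 2.85]. Speed limits (rad/s): [2.79, 2.79, 3.14, 3.14, 3.14, 3.14, 3.14].

### API

Orientations are given as a unit quaternion [w, x, y, z].
In Python, from rig import ctrl, snapshot, camera_params, masks_of, pinpoint gives the robot as it stands.
- The arm moves only by the tool drive_tool, never from a script. Its argument "motion" is a list of rows, each an object of numbers: "dx", "dy", "dz": the shift along the world's x, y, z in mm; "roll": the turn about the world's z in degrees; "gripper": the finger opening in mm, from 0 to 85.4. In form: [{"dx": .., "dy": .., "dz": .., "roll": .., "gripper": ..}, ...]. A call has 1 to 12 rows; each row shifts and turns the pose as measured when the row begins; what a row does not reach is not made up. A row lasts 1/8 s, in which the tool goes at most 62.5 mm and 10.7 degrees, less where a joint would pass 70% of its speed; a pose out of reach is approached as far as the arm can. A call is refused whole if a number of a shift passes 62.5 or a number of a turn 10.7, either way. A call with a gripper value outside its range is refused whole. The fingers move at their own pace and stop on an object; "squeeze" is the grip in N (left out, the last holds). Time passes only in rows, so rows that do not move let the fingers close. It gives the time, the measured TCP pose, the force and the opening at its end, in the units of the state.
- ctrl.get_state(): the state, without advancing time (a new reading comes with each control period).
- snapshot(name): name is "scene" or "top" or "wrist"; returns the picture (480x640x3 uint8, blue, green, red); there is no depth.
- camera_params(name): a dict with "camera_matrix" (3x3 intrinsics, pixels), "camera_from_world" (4x4, takes a point from world to camera coordinates); the wrist camera has in their place "tool_from_camera" (4x4, takes a point from camera to tool coordinates, whose origin is the TCP and whose axes are the flange's). Camera axes: x right, y down, z forward; pixel columns grow to the right and rows downward; lengths in mm; the calibration is good to about 2 mm. A picture is of the moment at which its call begins: read the wrist's pose just before it. camera_params takes no time and is no camera call.
- ctrl.sign_off(): hands the job in, once; it reports no verdict.
Trained networks look in the newest picture that a camera, given by its name, has taken for a name from the list of things; names that differ only in an ending like _2 or _b are one class to them, and where a whole thing is asked for, a point or a joint stands for the part that bears it (a point fixed in the world has none). Each returns a list of dicts, best first, with "score" (0 to 1); they miss things now and then, are a little off and sometimes report something else, mostly with a low value. They report only what shows in the picture. A call takes as long as a camera call. They do not tell look-alikes from the thing itself.
- masks_of(query, camera): "pixels" (480x640 bool, what is visible of it) and "bbox" ([centre column, centre row, width, height] in pixels, round what is visible of it).
- pinpoint(query, camera): "xy" ([column, row] in pixels: a listed point, or the origin of a listed thing).
The state is a dict: "clock": time; "qpos": joint angles; "qvel": joint speeds; "joint_efforts": joint torques, N m; "eef_pos": TCP position; "tool_rot": TCP orientation; "force": force on the tool from outside, world axes, zero at the start; "torque": the same for the moment, N m; "gripper_width": opening from 0.0 (shut) to 1.0 (fully open).
Only numpy, scipy, OpenCV 4.12 (cv2) and the standard library are available. Lean on these libraries where they do the work, as an engineer would, in place of code of your own. Each camera call takes 0.05 s, during which the arm holds its last target.

## Working session

There is one attempt and no reset: what is moved stays moved. The work goes in short steps, Python scripts to look and compute and a tool call to move; the robot and the scene stay as the last step left them, time stands still between calls to the robot, and variables do not carry over. Pictures are saved under pics/ and viewed, and the job is handed in when it is done.

Besides the shell and the picture viewer there is one more tool, called by a JSON object that holds its "fn" and its "kwargs". drive_tool: Moves the arm, as the interface text tells. Its arguments: {"type":"object","properties":{"motion":{"type":"array"},"squeeze":{"type":"number"}},"required":["motion"]}

```bash
ls; mkdir -p pics; python3 - <<'E'
from rig import ctrl, snapshot, camera_params
import cv2
for n in ("scene","top"):
    cv2.imwrite(f"pics/{n}0.png",snapshot(n)); 
    p=camera_params(n); print(n,p)
print(camera_params("wrist"))
s=ctrl.get_state(); print({k:s[k] for k in s})
E
```

```text
pics
scene {'camera_matrix': array([[442.01445029,   0.        , 313.11474369],
       [  0.        , 442.01445029, 238.01286416],
       [  0.        ,   0.        ,   1.        ]]), 'camera_from_world': array([[-8.22580395e-02,  9.96433447e-01,  1.88148973e-02,
         3.30473524e+01],
       [ 5.76083708e-01,  6.29454685e-02, -8.14963453e-01,
        -2.27804787e+02],
       [-8.13241155e-01, -5.61983401e-02, -5.79206846e-01,
         1.52796638e+03],
       [ 0.00000000e+00,  0.00000000e+00,  0.00000000e+00,
         1.00000000e+00]])}
top {'camera_matrix': array([[576.30992155,   0.        , 327.71479343],
       [  0.        , 576.30992155, 237.6213494 ],
       [  0.        ,   0.        ,   1.        ]]), 'camera_from_world': array([[ 4.44889458e-03, -9.99905152e-01,  1.30343679e-02,
        -1.03128525e+01],
       [-9.97871958e-01, -5.28702243e-03, -6.49892523e-02,
         5.21834019e+02],
       [ 6.50520012e-02, -1.27174999e-02, -9.97800833e-01,
         1.61867698e+03],
       [ 0.00000000e+00,  0.00000000e+00,  0.00000000e+00,
         1.00000000e+00]])}
{'camera_matr
[... 520 characters left out ...]
}
{'clock': 0.1, 'qpos': array([-1.3198051 ,  0.38379588,  0.04383136,  1.59942644, -0.01787924,
        1.16121737, -0.04993258]), 'qvel': array([ 0.0005976 , -0.00053642, -0.00047462, -0.00355373,  0.00042016,
       -0.00230727, -0.00055512]), 'joint_efforts': array([ 2.28023018e-03, -4.34730005e+01,  1.02888230e+00, -2.50455111e+01,
        1.08034228e-02,  5.38761058e-03, -1.49949540e-05]), 'eef_pos': array([221.85349542, 610.04467374, 229.98076696]), 'tool_rot': array([-1.39892441e-04,  1.73483123e-01,  9.84836077e-01, -1.21940989e-03]), 'force': array([ 0.17702524, -0.01863541, -0.13888844]), 'torque': array([-0.01563572, -0.00843544,  0.02657557]), 'gripper_width': 0.998294211571965}
```

View pics/scene0.png

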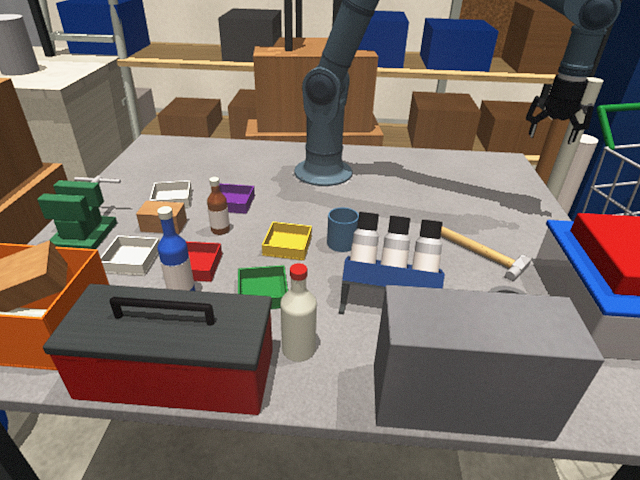

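View pics/top0.png

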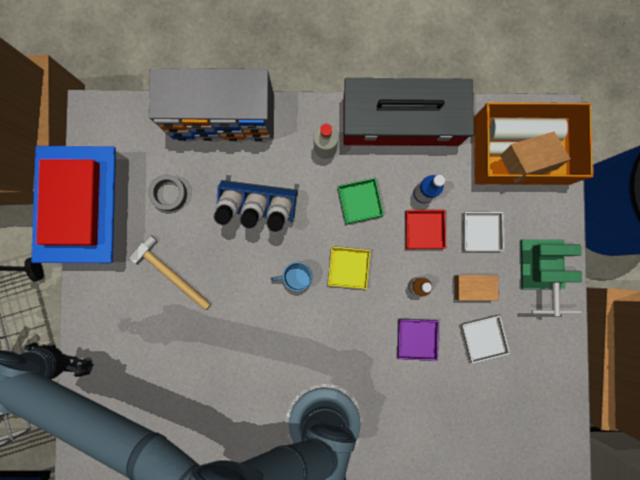

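```bash
python3 - <<'E'
from rig import *
import cv2,numpy as np
out={}
for cam in("scene","top"):
    im=snapshot(cam)
    big=cv2.imread(f"pics/{cam}0.png")
    for q in("can_a","rack","tray_green","tray_yellow","tray_red","tall_bottle","amber_bottle","white_bottle","mug","hammer","tape_roll","carton"):
        r=pinpoint(q,cam); m=masks_of(q,cam)
        print(cam,q,[(np.round(d["xy"],1).tolist(),round(d["score"],2)) for d in r[:5]],[(np.round(d["bbox"]).tolist(),round(d["score"],2)) for d in m[:4]])
    np.save(f"{cam}.npy",im)
    x0,y0,w,h=(330,195,130,130) if cam=="scene" else (195,160,125,90)
    c=im[y0:y0+h,x0:x0+w]; cv2.imwrite(f"pics/{cam}_crop.png",cv2.resize(c,None,fx=5 if cam=='top' else 4.5,fy=5 if cam=='top' else 4.5,interpolation=cv2.INTER_CUBIC))
E
```

```text
scene can_a [] [([366.0, 238.0, 33.0, 51.0], 0.88), ([394.0, 239.0, 33.0, 49.0], 0.71), ([428.0, 245.0, 27.0, 52.0], 0.63), ([343.0, 229.0, 36.0, 47.0], 0.51)]
scene rack [] [([391.0, 286.0, 102.0, 60.0], 0.88), ([217.0, 207.0, 19.0, 57.0], 0.67)]
scene tray_green [([232.0, 202.4], 0.69), ([172.3, 197.5], 0.62), ([261.1, 291.4], 0.56), ([132.5, 257.7], 0.56)] [([262.0, 285.0, 54.0, 48.0], 0.95), ([171.0, 195.0, 41.0, 30.0], 0.89), ([237.0, 197.0, 36.0, 28.0], 0.74), ([129.0, 256.0, 56.0, 45.0], 0.67)]
scene tray_yellow [] [([288.0, 242.0, 53.0, 37.0], 0.78)]
scene tray_red [([191.1, 266.1], 0.84)] [([203.0, 261.0, 35.0, 44.0], 0.62), ([262.0, 286.0, 51.0, 44.0], 0.32)]
scene tall_bottle [([184.2, 295.7], 0.93)] [([176.0, 248.0, 40.0, 81.0], 0.79)]
scene amber_bottle [] [([218.0, 205.0, 24.0, 59.0], 0.88), ([162.0, 216.0, 53.0, 32.0], 0.29)]
scene white_bottle [([296.9, 346.0], 0.96)] [([176.0, 248.0, 39.0, 84.0], 0.72), ([298.0, 310.0, 39.0, 98.0], 0.71), ([204.0, 262.0, 36.0, 40.0], 0.71)]
scene mug [([340.2, 241.6], 0.9), ([192.6, 262.8], 0.54)] [([343.0, 231.0, 35.0, 48.0], 0.94)]
[... 800 characters left out ...]
67.0, 43.0, 43.0], 0.77)]
top tray_red [([428.0, 228.8], 0.74)] [([428.0, 229.0, 39.0, 39.0], 0.58)]
top tall_bottle [([419.9, 191.6], 0.94), ([358.5, 201.6], 0.66)] [([428.0, 187.0, 35.0, 28.0], 0.72)]
top amber_bottle [([417.3, 286.4], 0.75)] [([420.0, 286.0, 22.0, 16.0], 0.89)]
top white_bottle [([327.4, 147.5], 0.74)] [([326.0, 143.0, 22.0, 37.0], 0.64)]
top mug [([297.3, 275.3], 0.63)] [([291.0, 276.0, 42.0, 32.0], 0.61), ([254.0, 210.0, 25.0, 34.0], 0.48)]
top hammer [([422.6, 194.5], 0.7), ([173.4, 279.5], 0.68)] [([171.0, 273.0, 84.0, 73.0], 0.75)]
top tape_roll [([166.7, 194.0], 0.95), ([423.4, 193.2], 0.46)] []
top carton [([473.4, 286.6], 0.58)] [([477.0, 285.0, 45.0, 28.0], 0.9)]
```

View pics/top_crop.png

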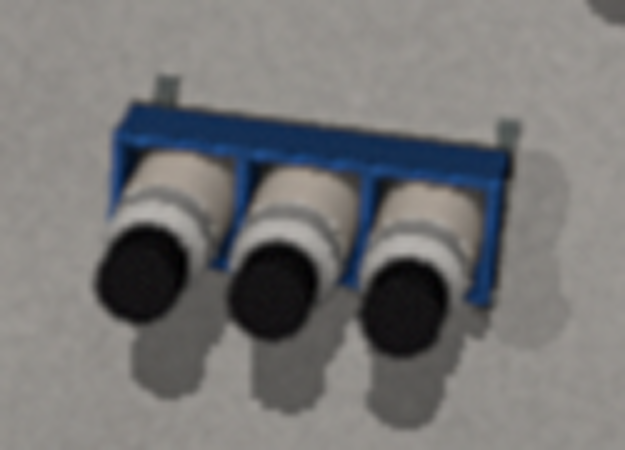

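View pics/scene_crop.png

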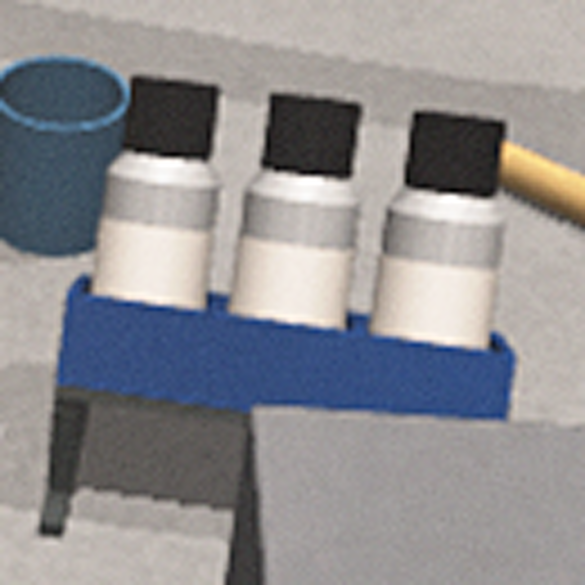

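```bash
cat > h.py <<'E'
import numpy as np,cv2
from rig import camera_params
P={c:camera_params(c) for c in("scene","top")}
def proj(c,X):
    p=P[c];X=np.atleast_2d(X);C=X@p["camera_from_world"][:3,:3].T+p["camera_from_world"][:3,3]
    u=C@p["camera_matrix"].T;return u[:,:2]/u[:,2:]
def ray_z(c,uv,z):
    p=P[c];R=p["camera_from_world"][:3,:3];t=p["camera_from_world"][:3,3];o=-R.T@t
    d=R.T@np.linalg.inv(p["camera_matrix"])@np.array([uv[0],uv[1],1.]);return o+d*(z-o[2])/d[2]
def hullcent(pts):
    h=cv2.convexHull(pts.astype(np.float32));m=cv2.moments(h);return np.array([m["m10"]/m["m00"],m["m01"]/m["m00"]]),m["m00"]
def cap(top,yaw,lean=np.pi/6):
    a=np.array([-np.sin(lean)*np.cos(yaw),-np.sin(lean)*np.sin(yaw),np.cos(lean)])
    e1=np.array([-np.sin(yaw),np.cos(yaw),0]);e2=np.cross(a,e1)
    th=np.linspace(0,2*np.pi,60,endpoint=False)[:,None]
    c=22*(np.cos(th)*e1+np.sin(th)*e2)
    return np.vstack([top+c,top-37*a+c]),a
E
python3 - <<'E'
from h import *
from scipy.optimize import least_squares
obs={}
for cam,box in(("scene",(330,195,130,60)),("top",(205,195,100,50))):
    im=np.load(cam+".npy");x,y,w,h=box;g=im[y:y+h,x:x+w].max(2)
    m=(g<(70 if cam=="scene" else 42)).astype(np.uint8)
    n,l,s,c=cv2.connectedComponentsWithStats(m)
    o=[(c[i]+[x,y],s[i][4]) for i in range(1,n) if s[i][4]>120]
    o.sort(key=lambda t:t[0][0]); print(cam,[(np.round(a,1),b) for a,b in o])
    obs[cam]=o
# +y -> larger col in scene, smaller col in top
sc=obs["scene"];tp=obs["top"][::-1]
def f(p):
    yaw=p[9];r=[]
    for i in range(3):
        pts,a=cap(p[3*i:3*i+3],yaw)
        for c,o in(("scene",sc),("top",tp)): r+=list(hullcent(proj(c,pts))[0]-o[i][0])
    r.append(0)
    d=p[6:9]-p[0:3]; r.append(((-np.sin(yaw)*d[1]*0)+(-np.arctan2(d[0],d[1])-yaw)*300)/10)
    return r
g0=[]
for i in range(3): g0+=list(ray_z("top",tp[i][0],175))
s=least_squares(f,g0+[0.0]); print(np.round(s.x[:9].reshape(3,3),1),s.x[9],np.round(s.fun,2))
p=s.x[:9].reshape(3,3);print(np.linalg.norm(np.diff(p,axis=0),axis=1))
for i in range(3):
    pts,a=cap(p[i],s.x[9]);print([round(hullcent(proj(c,pts))[1]) for c in("scene","top")])
# expected z of cap top
print("expected z top:",55+150*np.cos(np.pi/6))
for q,uv,uvs in(("green",(360,201),None),("yellow",(350,267),None),("red",(428,229),None)):
    print(q,ray_z("top",uv,18))
# white/top tray fits by colour
im=np.load("top.npy");hsv=cv2.cvtColor(im,cv2.COLOR_BGR2HSV)
for q,uv,lo,hi in(("green",(360,201),50,85),("yellow",(350,267),22,38),("red",(428,229),0,8)):
    m=((hsv[...,0]>=lo)&(hsv[...,0]<=hi)&(hsv[...,1]>120)&(hsv[...,2]>50)).astype(np.uint8)
    mm=np.zeros_like(m);mm[uv[1]-35:uv[1]+35,uv[0]-35:uv[0]+35]=1;m&=mm
    n,l,st,c=cv2.connectedComponentsWithStats(m);k=1+np.argmax(st[1:,4])
    r=cv2.minAreaRect(np.argwhere(l==k)[:,::-1].astype(np.float32))
    b=cv2.boxPoints(r); W=np.array([ray_z("top",x,35)[:2] for x in b])
    e=W[1]-W[0]
    print(q,r,"world",W.mean(0),np.linalg.norm(np.diff(W,axis=0),axis=1),np.degrees(np.arctan2(e[1],e[0])))
E
```

```text
scene [(array([367.2, 220.9]), np.int32(320)), (array([398.5, 224.7]), np.int32(325)), (array([430.5, 228.9]), np.int32(344))]
top [(array([223.2, 214.5]), np.int32(255)), (array([249.3, 218. ]), np.int32(252)), (array([275.5, 221.2]), np.int32(251))]
[[544.6 130.  184.5]
 [552.6 197.6 184.6]
 [561.3 265.1 184.4]] -0.123548658913029 [ 0.01 -0.02 -0.    0.01 -0.07  0.03 -0.05  0.   -0.14  0.07 -0.16  0.03
  0.    0.02]
[68.05906342 67.98152086]
[354, 314]
[365, 317]
[379, 321]
expected z top: 184.9038105676658
green [626.91198528 -99.32702216  18.        ]
yellow [438.87290485 -71.16923134  18.        ]
red [ 547.91462614 -293.06419459   18.        ]
green ((360.23529052734375, 200.5587921142578), (38.72208023071289, 38.39668273925781), 77.47119140625) world [626.08570162 -98.84247597] [108.77995068 109.87422176 108.3332494 ] -77.01483073231749
yellow ((348.6434631347656, 267.4221496582031), (39.20197677612305, 39.47358322143555), 5.194429397583008) world [437.55409711 -66.51912335] [110.34730132 110.00654878 110.40194482] -4.954469024502781
red ((425.5, 228.5), (39.0, 39.0), 90.0) world [ 548.029995  -282.8519884] [110.32928497 110.23803084 109.84130415] -89.65906547213409
```

{"fn": "drive_tool", "kwargs": {"motion": [{"dx": 20, "dy": -20, "dz": 15, "roll": 4.3, "gripper": 54}, {"dx": 45, "dy": -45, "dz": 10, "roll": 4.3, "gripper": 54}, {"dx": 45, "dy": -45, "dz": 5, "roll": 4.3, "gripper": 54}, {"dx": 45, "dy": -45, "gripper": 54}, {"dx": 45, "dy": -45, "gripper": 54}, {"dx": 45, "dy": -45, "gripper": 54}, {"dx": 45, "dy": -45, "gripper": 54}, {"dx": 30, "dy": -30, "gripper": 54}, {"dx": 0, "dy": 0, "gripper": 54}, {"dx": 0, "gripper": 54}], "squeeze": 40}}

```text
validation failed for argument at $.mo...
```

```bash
python3 - <<'E'
from h import *
from rig import *
for q,uv in(("tall",(419.9,191.6)),("amber",(417.3,286.4)),("white",(327.4,147.5)),("mug",(297.3,275.3)),("carton",(473.4,286.6)),("hammer",(173.4,279.5)),("tape",(166.7,194))): print(q,ray_z("top",uv,0)[:2].round())
for q,uv in(("tall",(184.2,295.7)),("white",(296.9,346)),("mug",(340.2,241.6))): print(q,"scene",ray_z("scene",uv,0)[:2].round())
s=ctrl.get_state();print(s["clock"],s["eef_pos"],s["tool_rot"],s["force"],s["gripper_width"]*85.4)
cv2.imwrite("pics/w1.png",snapshot("wrist"))
E
```

```text
tall [ 658. -274.]
amber [ 385. -265.]
white [785.  -6.]
mug [415.  78.]
carton [ 385. -426.]
hammer [401. 430.]
tape [646. 455.]
tall scene [ 655. -275.]
white scene [776.  -2.]
mug scene [404.  74.]
2.6 [222.12143253 610.87212529 231.26931106] [-1.60489144e-05  1.73502654e-01  9.84833402e-01 -3.62992935e-06] [ 0.70349313 -0.27599828 -0.30262257] 85.4140162302419
```

View pics/w1.png

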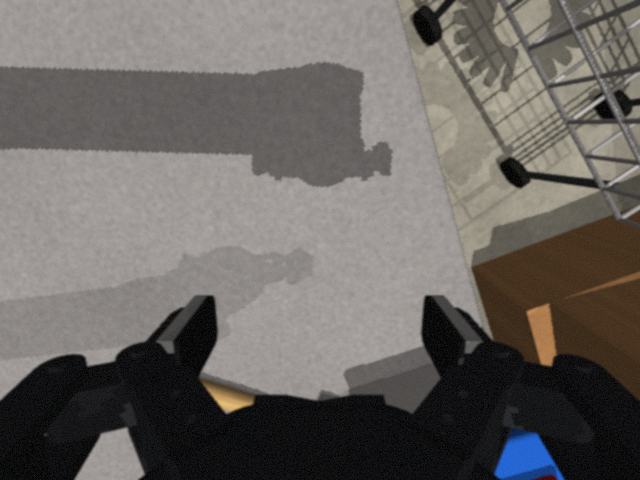

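{"fn": "drive_tool", "kwargs": {"motion": [{"dx": 20, "dy": -20, "dz": 15, "roll": 4.3, "gripper": 54}, {"dx": 45, "dy": -45, "dz": 10, "roll": 4.3, "gripper": 54}, {"dx": 45, "dy": -45, "dz": 5, "roll": 4.3, "gripper": 54}, {"dx": 45, "dy": -45, "dz": 0, "roll": 0, "gripper": 54}, {"dx": 45, "dy": -45, "dz": 0, "roll": 0, "gripper": 54}, {"dx": 45, "dy": -45, "dz": 0, "roll": 0, "gripper": 54}, {"dx": 45, "dy": -45, "dz": 0, "roll": 0, "gripper": 54}, {"dx": 30, "dy": -30, "dz": 0, "roll": 0, "gripper": 54}, {"dx": 0, "dy": 0, "dz": 0, "roll": 0, "gripper": 54}], "squeeze": 40}}

```text
clock: 3.78
eef_pos: [539.9, 287.1, 264.0]
tool_rot: [0.002, 0.056, 0.998, 0.002]
force: [0.4, 0.7, -0.3]
gripper_width: 0.633
```

```bash
cat >> h.py <<'E'
from scipy.spatial.transform import Rotation as Ro
W=camera_params("wrist")
def wproj(X,s):
    q=np.array(s["tool_rot"]);R=Ro.from_quat(q[[1,2,3,0]]).as_matrix()
    T=(np.atleast_2d(X)-s["eef_pos"])@R
    M=W["tool_from_camera"];C=(T-M[:3,3])@M[:3,:3]
    u=C@W["camera_matrix"].T;return u[:,:2]/u[:,2:]
TOPS=np.array([[544.6,130.,184.5],[552.6,197.6,184.6],[561.3,265.1,184.4]]);YAW=-0.1235
def look(name,tops=TOPS):
    from rig import ctrl,snapshot
    s=ctrl.get_state();im=snapshot("wrist").copy()
    for t in tops:
        pts,a=cap(t,YAW);p=wproj(pts,s)
        for k in(0,60): cv2.polylines(im,[p[k:k+60].round().astype(np.int32)],True,(0,255,0),1)
    cv2.imwrite(f"pics/{name}.png",im)
    print(s["clock"],s["eef_pos"].round(1),s["tool_rot"].round(4),s["force"].round(2),s["torque"].round(3),round(s["gripper_width"]*85.4,1))
E
python3 -c "
from h import *
look('w2')"
```

```text
3.775 [539.9 287.1 264. ] [0.0018 0.0558 0.9984 0.0016] [ 0.37  0.72 -0.34] [ 0.034  0.006 -0.037] 54.1
```

View pics/w2.png

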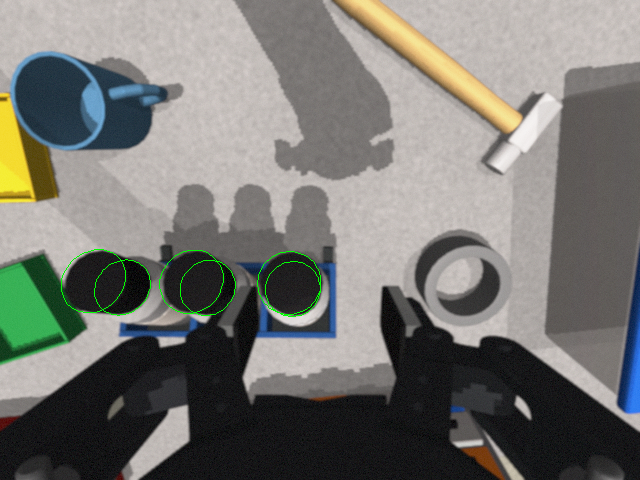

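{"fn": "drive_tool", "kwargs": {"motion": [{"dx": 26, "dy": -23, "dz": -20, "roll": -0.6, "gripper": 54}, {"dx": 0, "dy": 0, "dz": 0, "roll": 0, "gripper": 54}, {"dx": 0, "dy": 0, "dz": 0, "roll": 0, "gripper": 54}], "squeeze": 40}}

```text
clock: 4.2
eef_pos: [560.9, 273.7, 243.6]
tool_rot: [-0.0, 0.054, 0.999, 0.005]
force: [-0.1, 0.8, -0.1]
gripper_width: 0.633
```

```bash
python3 -c "
from h import *
look('w3')"
```

```text
4.2 [560.9 273.7 243.6] [-1.000e-04  5.440e-02  9.985e-01  4.600e-03] [-0.08  0.78 -0.11] [-0.056  0.005  0.007] 54.1
```

View pics/w3.png

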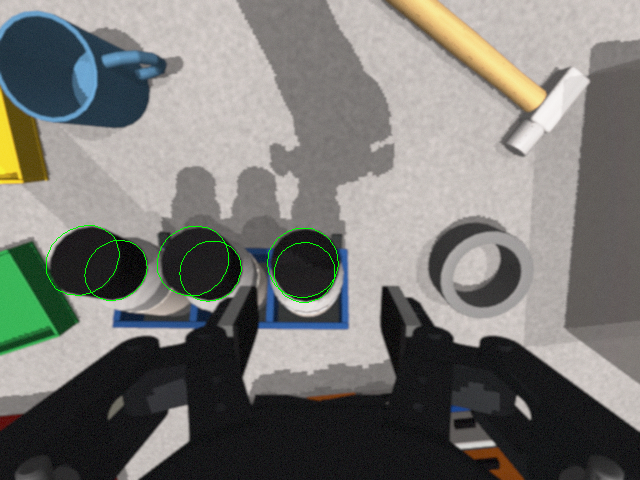

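{"fn": "drive_tool", "kwargs": {"motion": [{"dx": 5, "dy": -9, "dz": 0, "roll": -0.9, "gripper": 54}, {"dx": 2, "dy": -3, "dz": -20, "roll": 0, "gripper": 54}, {"dx": 0, "dy": 0, "dz": 0, "roll": 0, "gripper": 54}], "squeeze": 40}}

```text
clock: 4.62
eef_pos: [566.7, 262.6, 222.5]
tool_rot: [-0.0, 0.061, 0.998, 0.005]
force: [-1.5, -0.4, -0.4]
gripper_width: 0.629
```

{"fn": "drive_tool", "kwargs": {"motion": [{"dx": 0, "dy": 1, "dz": -15, "roll": 0, "gripper": 54}, {"dx": 0, "dy": 0, "dz": -10, "roll": 0, "gripper": 54}, {"dx": 0, "dy": 0, "dz": 0, "roll": 0, "gripper": 54}]}}

```text
clock: 5.0
eef_pos: [566.1, 263.8, 194.8]
tool_rot: [-0.001, 0.061, 0.998, 0.004]
force: [-0.5, -0.1, 0.1]
gripper_width: 0.634
```

```bash
python3 -c "
from h import *
look('w4')"
```

```text
5.0 [566.1 263.8 194.8] [-9.000e-04  6.070e-02  9.981e-01  4.300e-03] [-0.5  -0.13  0.08] [-0.077 -0.008 -0.026] 54.2
```

View pics/w4.png

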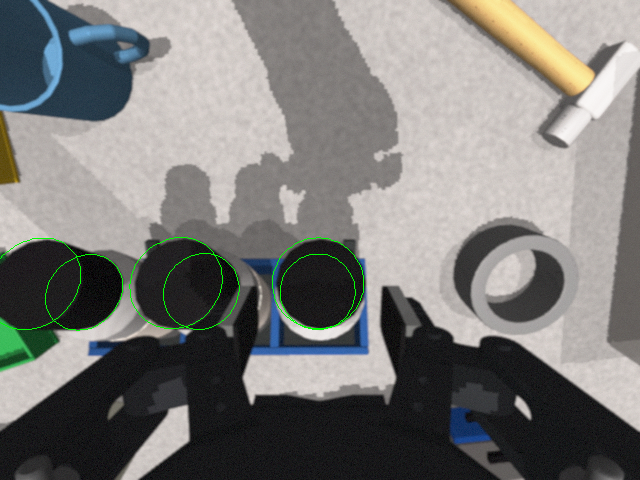

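{"fn": "drive_tool", "kwargs": {"motion": [{"dx": 0, "dy": 0, "dz": -15, "roll": 0, "gripper": 54}, {"dx": 0, "dy": 0, "dz": -15, "roll": 0, "gripper": 54}, {"dx": 0, "dy": 0, "dz": -10, "roll": 0, "gripper": 54}, {"dx": 0, "dy": 0, "dz": 0, "roll": 0, "gripper": 54}]}}

```text
clock: 5.55
eef_pos: [566.2, 264.0, 152.5]
tool_rot: [-0.001, 0.061, 0.998, 0.005]
force: [-0.7, 0.3, -0.7]
gripper_width: 0.632
```

```bash
python3 -c "
from h import *
look('w5')"
```

```text
5.55 [566.2 264.  152.5] [-6.000e-04  6.060e-02  9.982e-01  4.500e-03] [-0.72  0.29 -0.69] [-0.024 -0.007 -0.012] 54.0
```

View pics/w5.png

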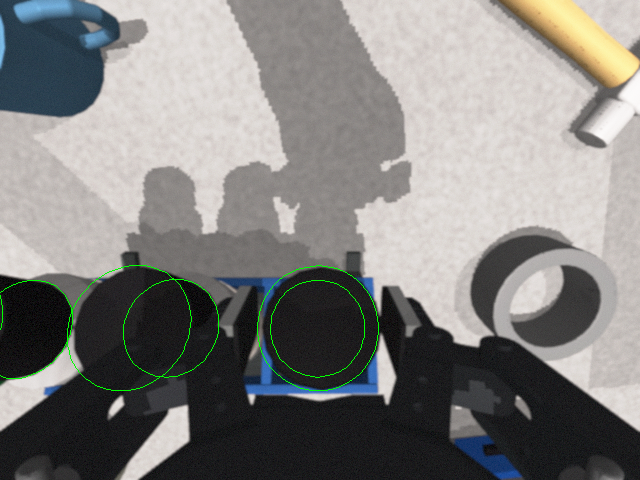

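{"fn": "drive_tool", "kwargs": {"motion": [{"dx": 0, "dy": 0, "dz": 0, "roll": 0, "gripper": 36}, {"dx": 0, "dy": 0, "dz": 0, "roll": 0, "gripper": 36}, {"dx": 0, "dy": 0, "dz": 0, "roll": 0, "gripper": 36}, {"dx": 0, "dy": 0, "dz": 0, "roll": 0, "gripper": 36}], "squeeze": 60}}

```text
clock: 6.1
eef_pos: [567.1, 264.4, 154.2]
tool_rot: [0.0, 0.061, 0.998, 0.005]
force: [0.5, 0.0, -0.4]
gripper_width: 0.504
```

{"fn": "drive_tool", "kwargs": {"motion": [{"dx": -5, "dy": 0.6, "dz": 8.7, "roll": 0, "gripper": 36}, {"dx": -7.5, "dy": 0.9, "dz": 13, "roll": 0, "gripper": 36}, {"dx": -7.5, "dy": 0.9, "dz": 13, "roll": 0, "gripper": 36}, {"dx": 0, "dy": 0, "dz": 0, "roll": 0, "gripper": 36}]}}

```text
clock: 6.6
eef_pos: [546.2, 267.3, 192.5]
tool_rot: [0.001, 0.061, 0.998, 0.006]
force: [-0.6, 1.0, -1.0]
gripper_width: 0.496
```

{"fn": "drive_tool", "kwargs": {"motion": [{"dx": -7, "dy": 0.5, "dz": 13, "roll": 0, "gripper": 36}, {"dx": -7, "dy": 0.5, "dz": 13, "roll": 0, "gripper": 36}, {"dx": -5, "dy": 0, "dz": 13, "roll": 0, "gripper": 36}, {"dx": 0, "dy": 0, "dz": 20, "roll": 0, "gripper": 36}, {"dx": 0, "dy": 0, "dz": 0, "roll": 0, "gripper": 36}, {"dx": 0, "dy": 0, "dz": 0, "roll": 0, "gripper": 36}]}}

```text
clock: 7.35
eef_pos: [524.4, 268.3, 255.5]
tool_rot: [0.001, 0.06, 0.998, 0.006]
force: [0.2, -0.5, -1.8]
gripper_width: 0.495
```

```bash
python3 -c "
from h import *
from rig import *
for i in range(3):
    s=ctrl.get_state(); print(s['force'].round(2),s['torque'].round(3)); cv2.imwrite('pics/s5.png',snapshot('scene')[120:360,200:520].repeat(2,0).repeat(2,1))
look('w6')"
```

```text
[ 0.15 -0.5  -1.75] [-0.005  0.081  0.017]
[-0.01 -0.35 -0.93] [-0.016  0.026 -0.007]
[ 0.24  0.07 -1.33] [-0.074  0.047 -0.025]
7.5 [524.5 268.2 255.2] [8.000e-04 6.030e-02 9.982e-01 6.000e-03] [-0.16 -0.45 -1.14] [-0.084  0.028  0.015] 42.7
```

View pics/s5.png

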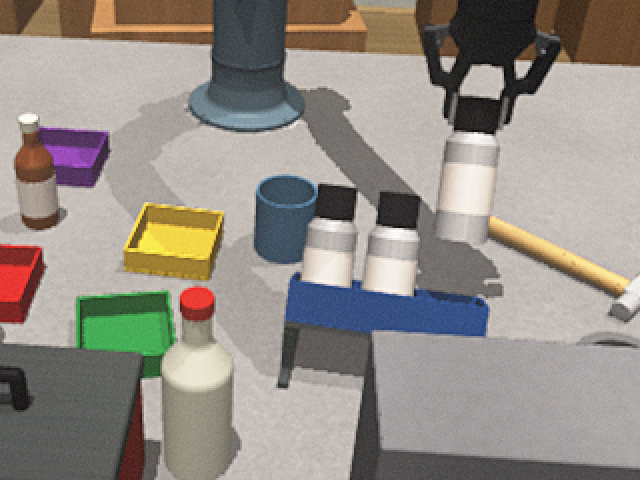

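View pics/w6.png

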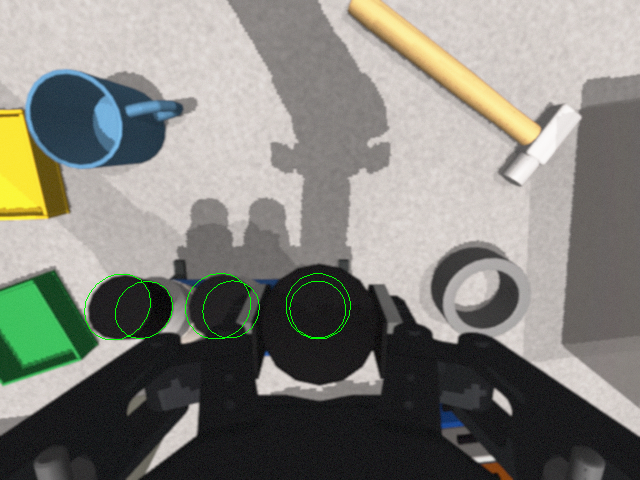

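{"fn": "drive_tool", "kwargs": {"motion": [{"dx": 0, "dy": 0, "dz": 0, "roll": 0, "gripper": 36}, {"dx": 0, "dy": 0, "dz": 0, "roll": 0, "gripper": 36}], "squeeze": 20}}

```text
clock: 7.8
eef_pos: [524.0, 267.9, 253.9]
tool_rot: [-0.0, 0.06, 0.998, 0.005]
force: [-0.4, -0.5, -1.3]
gripper_width: 0.5
```

```bash
python3 -c "
from h import *
from rig import *
cv2.imwrite('pics/s6.png',snapshot('scene')[120:360,200:520].repeat(2,0).repeat(2,1))
t=snapshot('top');cv2.imwrite('pics/t6.png',cv2.resize(t[170:270,180:310],None,fx=5,fy=5))
look('w7')"
```

```text
7.9 [524.1 267.9 254. ] [-0.      0.0604  0.9982  0.0053] [-0.05 -0.7  -1.23] [0.017 0.035 0.044] 42.5
```

View pics/t6.png

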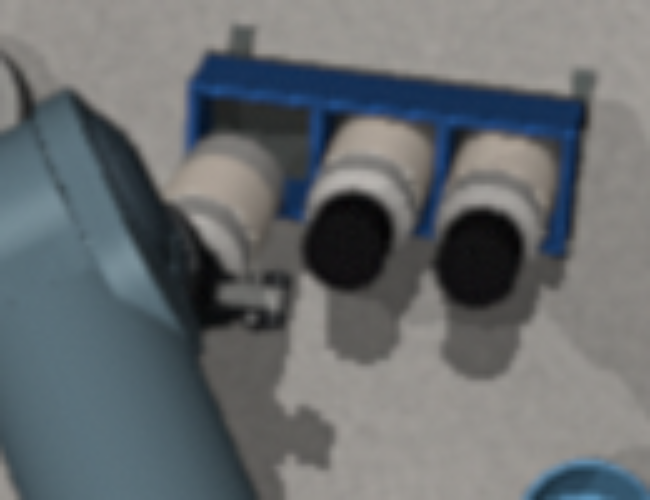

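View pics/w7.png

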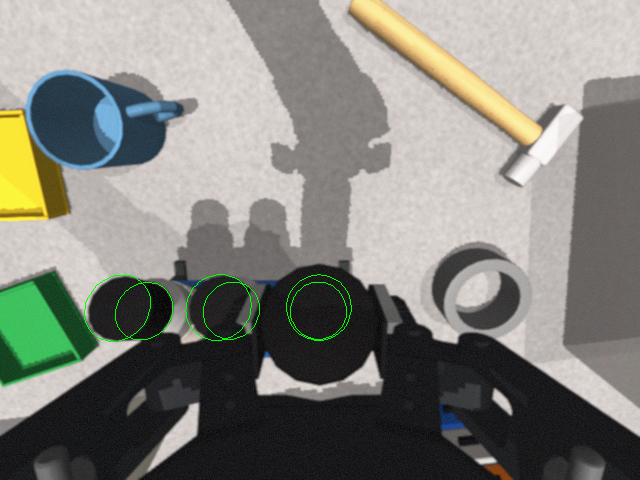

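{"fn": "drive_tool", "kwargs": {"motion": [{"dx": -22, "dy": 7, "dz": 0, "roll": 0, "gripper": 36}, {"dx": -22, "dy": 6, "dz": -20, "roll": 0, "gripper": 36}, {"dx": 0, "dy": 0, "dz": -30, "roll": 0, "gripper": 36}, {"dx": 0, "dy": 0, "dz": -30, "roll": 0, "gripper": 36}, {"dx": 0, "dy": 0, "dz": -15, "roll": 0, "gripper": 36}, {"dx": 0, "dy": 0, "dz": 0, "roll": 0, "gripper": 36}]}}

```text
clock: 8.7
eef_pos: [480.4, 282.2, 158.9]
tool_rot: [0.002, 0.061, 0.998, 0.007]
force: [-0.2, -0.1, -1.3]
gripper_width: 0.496
```

```bash
python3 -c "
from h import *
from rig import *
cv2.imwrite('pics/s8.png',snapshot('scene')[120:360,250:520].repeat(2,0).repeat(2,1))
t=snapshot('top');cv2.imwrite('pics/t8.png',cv2.resize(t[170:270,180:310],None,fx=5,fy=5))
look('w8')"
```

```text
8.8 [481.5 282.9 160.5] [0.0034 0.0607 0.9981 0.0082] [ 1.03  0.11 -1.05] [-0.005  0.053  0.003] 42.5
```

View pics/t8.png

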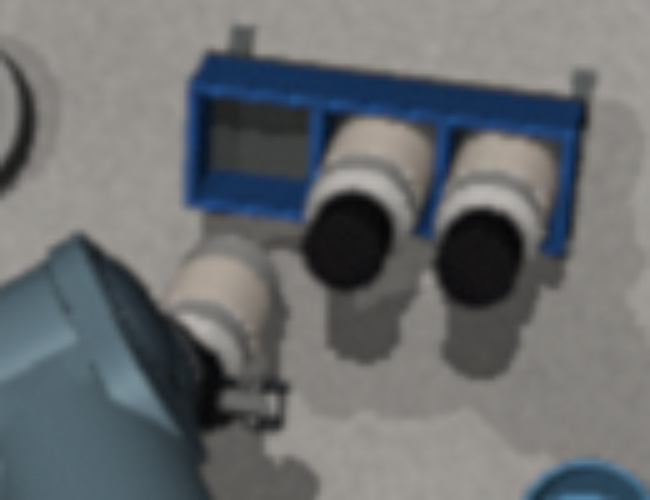

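View pics/s8.png

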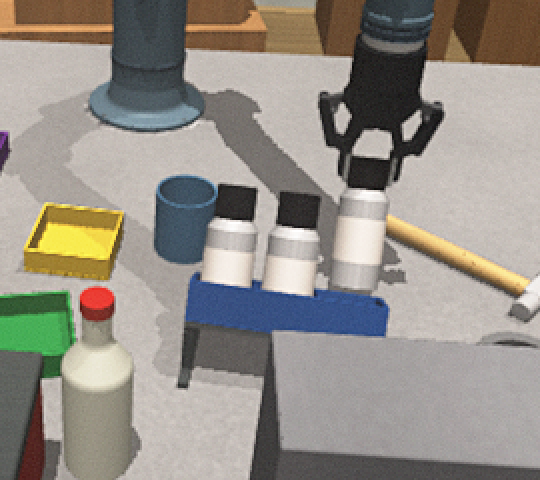

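{"fn": "drive_tool", "kwargs": {"motion": [{"dx": 15, "dy": -1.8, "dz": -2, "roll": 0, "gripper": 36}, {"dx": 15, "dy": -1.8, "dz": 0, "roll": 0, "gripper": 36}, {"dx": 10, "dy": -1.2, "dz": 0, "roll": 0, "gripper": 36}, {"dx": 0, "dy": 0, "dz": 0, "roll": 0, "gripper": 36}]}}

```text
clock: 9.35
eef_pos: [520.6, 279.5, 158.9]
tool_rot: [-0.001, 0.06, 0.998, 0.009]
force: [-2.2, 1.4, -3.0]
gripper_width: 0.501
```

```bash
python3 -c "
from h import *
from rig import *
t=snapshot('top');cv2.imwrite('pics/t9.png',cv2.resize(t[170:270,180:310],None,fx=5,fy=5))
look('w9')"
```

```text
9.4 [520.5 279.4 158.9] [-6.000e-04  6.000e-02  9.982e-01  8.600e-03] [-1.54  0.54 -4.68] [0.123 0.675 0.003] 42.4
```

View pics/t9.png

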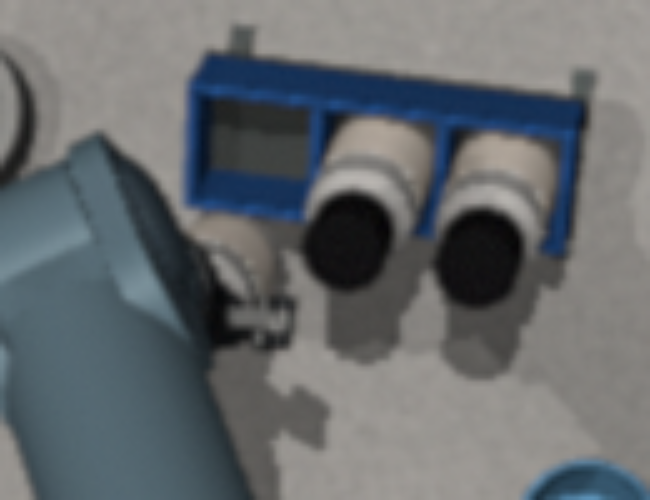

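View pics/w9.png

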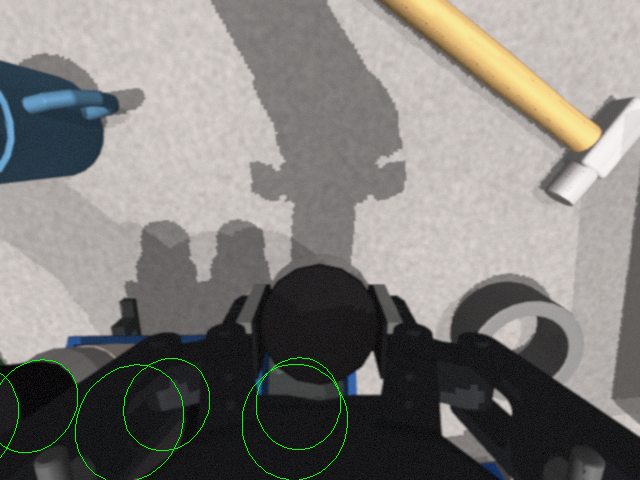

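```bash
python3 -c "
from h import *
u=(180+245/5,170+215/5);print(ray_z('top',u,75),ray_z('top',u,80))"
```

```text
[584.24623649 263.66576391  75.        ] [583.71015873 262.86968114  80.        ]
```

{"fn": "drive_tool", "kwargs": {"motion": [{"dx": 12, "dy": -1.2, "dz": 0, "roll": 0, "gripper": 36}, {"dx": 12, "dy": -1.2, "dz": 0, "roll": 0, "gripper": 36}, {"dx": 10, "dy": -1.2, "dz": 0, "roll": 0, "gripper": 36}, {"dx": 3, "dy": 0, "dz": 0, "roll": 0, "gripper": 36}, {"dx": 0, "dy": 0, "dz": 0, "roll": 0, "gripper": 36}]}}

```text
clock: 10.07
eef_pos: [551.3, 276.9, 158.7]
tool_rot: [-0.008, 0.058, 0.998, 0.007]
force: [-4.7, 0.1, -1.1]
gripper_width: 0.498
```

```bash
python3 -c "
from h import *
from rig import *
cv2.imwrite('pics/s10.png',snapshot('scene')[120:360,250:520].repeat(2,0).repeat(2,1))
t=snapshot('top');cv2.imwrite('pics/t10.png',cv2.resize(t[170:270,180:310],None,fx=5,fy=5))
look('w10')"
```

```text
10.175 [551.3 276.9 158.7] [-0.0076  0.0581  0.9983  0.0072] [-5.38  1.24 -1.79] [0.053 1.244 0.023] 43.1
```

View pics/s10.png

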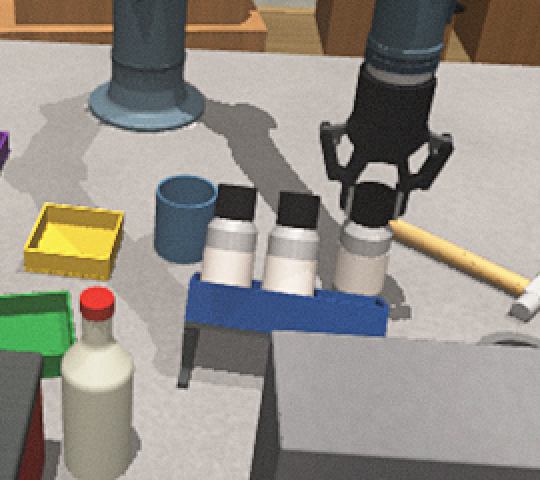

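View pics/w10.png

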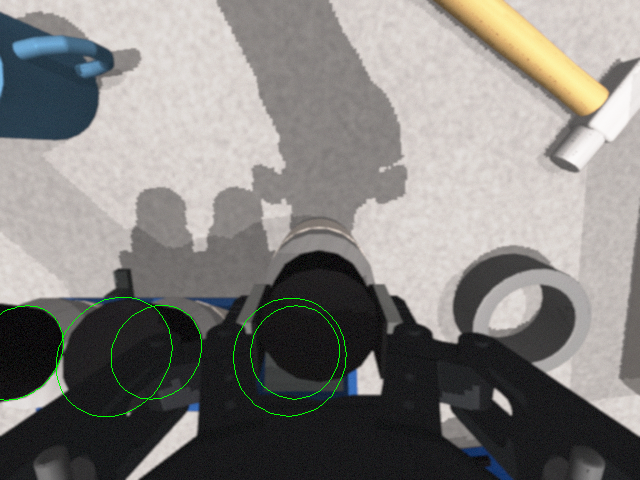

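{"fn": "drive_tool", "kwargs": {"motion": [{"dx": 5, "dy": -0.6, "dz": 0, "roll": 0, "gripper": 36}, {"dx": 5, "dy": 0, "dz": 0, "roll": 0, "gripper": 36}, {"dx": 0, "dy": 0, "dz": 0, "roll": 0, "gripper": 36}]}}

```text
clock: 10.6
eef_pos: [558.4, 276.9, 158.9]
tool_rot: [-0.01, 0.057, 0.998, 0.007]
force: [-3.6, 1.0, -2.5]
gripper_width: 0.501
```

```bash
cat >> h.py <<'E'
def tiltlook(name,leans,gtop=13):
    from rig import ctrl,snapshot
    s=ctrl.get_state();im=snapshot("wrist").copy()
    q=np.array(s["tool_rot"]);R=Ro.from_quat(q[[1,2,3,0]]).as_matrix()
    yaw=-np.arctan2(R[0,1],R[1,1])
    g=s["eef_pos"]-19*R[:,2]
    th=np.linspace(0,2*np.pi,60,endpoint=False)[:,None]
    for L,col in zip(leans,((0,255,0),(0,0,255),(255,255,0))):
        L=np.radians(L);a=np.array([-np.sin(L)*np.cos(yaw),-np.sin(L)*np.sin(yaw),np.cos(L)])
        e1=np.array([-np.sin(yaw),np.cos(yaw),0]);e2=np.cross(a,e1)
        for d,r in((gtop,22),(gtop-48,28),(gtop-150,28)):
            p=wproj(g+a*d+r*(np.cos(th)*e1+np.sin(th)*e2),s)
            cv2.polylines(im,[p.round().astype(np.int32)],True,col,1)
    cv2.imwrite(f"pics/{name}.png",im)
    print(s["clock"],s["eef_pos"].round(1),s["tool_rot"].round(4),s["force"].round(2),s["torque"].round(3),round(s["gripper_width"]*85.4,1))
E
python3 -c "
from h import *
tiltlook('w11',(0,10,-10))"
```

```text
10.6 [558.4 276.9 158.9] [-0.0104  0.0573  0.9983  0.0069] [-3.56  1.05 -2.52] [0.075 1.183 0.051] 42.8
```

View pics/w11.png

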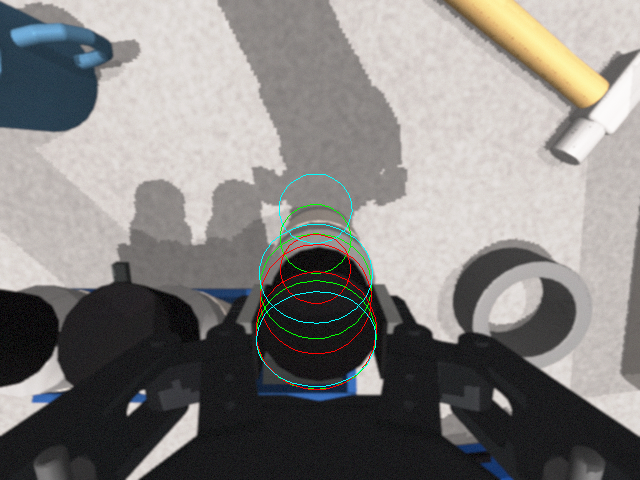

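{"fn": "drive_tool", "kwargs": {"motion": [{"dx": -12, "dy": 1, "dz": 0, "roll": 0, "gripper": 36}, {"dx": -25, "dy": 0, "dz": 20, "roll": 0, "gripper": 36}, {"dx": -30, "dy": 0, "dz": 40, "roll": 0, "gripper": 36}, {"dx": -30, "dy": 0, "dz": 40, "roll": 0, "gripper": 36}, {"dx": -10, "dy": -30, "dz": 20, "roll": 0, "gripper": 36}, {"dx": 0, "dy": -45, "dz": 0, "roll": 0, "gripper": 36}, {"dx": 0, "dy": -45, "dz": 0, "roll": 0, "gripper": 36}, {"dx": 0, "dy": -45, "dz": 0, "roll": 0, "gripper": 36}, {"dx": 0, "dy": -45, "dz": 0, "roll": 0, "gripper": 36}, {"dx": 0, "dy": -30, "dz": 0, "roll": 0, "gripper": 36}, {"dx": 0, "dy": 0, "dz": 0, "roll": 0, "gripper": 36}], "squeeze": 30}}

```text
clock: 12.02
eef_pos: [469.7, 26.7, 296.3]
tool_rot: [0.027, 0.061, 0.998, 0.017]
force: [0.2, 0.8, -0.9]
gripper_width: 0.503
```

```bash
python3 -c "
from h import *
from rig import *
cv2.imwrite('pics/s12.png',snapshot('scene'))
tiltlook('w12',(0,10,-10))"
```

```text
12.075 [469.7  28.4 296.4] [0.0271 0.06   0.9977 0.0172] [-0.92 -0.25 -1.69] [-0.03   0.056  0.007] 42.6
```

View pics/s12.png

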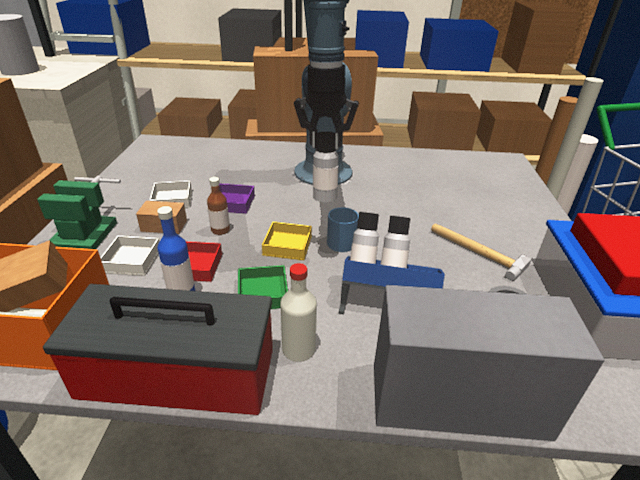

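View pics/w12.png

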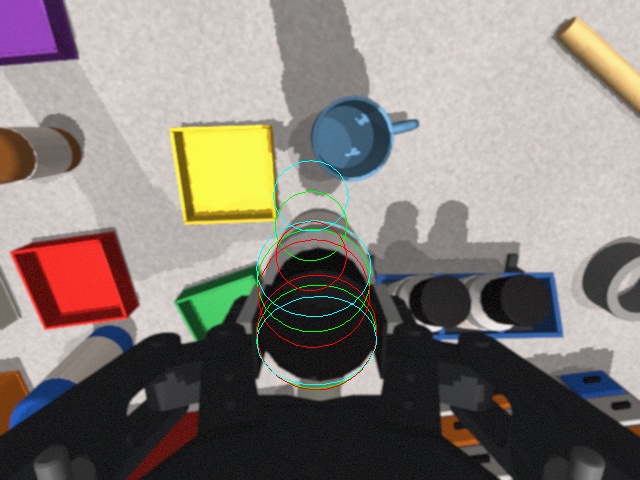

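{"fn": "drive_tool", "kwargs": {"motion": [{"dx": 0, "dy": -20, "dz": 0, "roll": 0, "gripper": 36}, {"dx": 0, "dy": -35, "dz": 0, "roll": 0, "gripper": 36}, {"dx": 10, "dy": -35, "dz": 0, "roll": 0, "gripper": 36}, {"dx": 15, "dy": -35, "dz": 0, "roll": 0, "gripper": 36}, {"dx": 15, "dy": -35, "dz": 0, "roll": 0, "gripper": 36}, {"dx": 15, "dy": -35, "dz": 0, "roll": 0, "gripper": 36}, {"dx": 10, "dy": -35, "dz": 0, "roll": 0, "gripper": 36}, {"dx": 8, "dy": -35, "dz": 0, "roll": 0, "gripper": 36}, {"dx": 5, "dy": -25, "dz": 0, "roll": 0, "gripper": 36}, {"dx": 0, "dy": -10, "dz": 0, "roll": 0, "gripper": 36}, {"dx": 0, "dy": 0, "dz": 0, "roll": 0, "gripper": 36}]}}

```text
clock: 13.5
eef_pos: [562.1, -255.9, 296.5]
tool_rot: [0.035, 0.037, 0.999, 0.017]
force: [-1.0, -0.6, -1.5]
gripper_width: 0.495
```

```bash
python3 -c "
from h import *
from rig import *
s=ctrl.get_state();print(s['qpos'].round(2),s['tool_rot'].round(3))
tiltlook('w13',(0,10,-10))"
```

```text
[-0.21  0.29  0.73  1.67 -0.27  1.21  2.08] [0.035 0.037 0.999 0.017]
13.5 [ 562.1 -255.9  296.5] [0.0347 0.0366 0.9986 0.0166] [-0.96 -0.6  -1.5 ] [-0.043  0.115 -0.016] 42.3
```

View pics/w13.png

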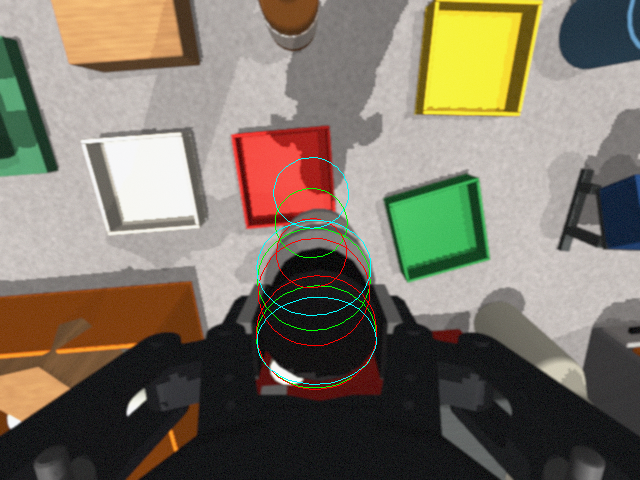

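{"fn": "drive_tool", "kwargs": {"motion": [{"dx": -9, "dy": -15, "dz": 0, "roll": 0, "gripper": 36}, {"dx": -9, "dy": -14, "dz": -20, "roll": 0, "gripper": 36}, {"dx": 0, "dy": 0, "dz": -30, "roll": 0, "gripper": 36}, {"dx": 0, "dy": 0, "dz": -30, "roll": 0, "gripper": 36}, {"dx": 0, "dy": 0, "dz": -20, "roll": 0, "gripper": 36}, {"dx": 0, "dy": 0, "dz": 0, "roll": 0, "gripper": 36}]}}

```text
clock: 14.3
eef_pos: [542.5, -282.9, 195.9]
tool_rot: [0.037, 0.033, 0.999, 0.018]
force: [-0.0, -0.1, -0.8]
gripper_width: 0.499
```

```bash
python3 -c "
from h import *
from rig import *
cv2.imwrite('pics/s14.png',snapshot('scene')[130:370,100:370].repeat(2,0).repeat(2,1))
t=snapshot('top');cv2.imwrite('pics/t14.png',cv2.resize(t[150:310,330:490],None,fx=3.5,fy=3.5))
tiltlook('w14',(0,10,-10))"
```

```text
14.4 [ 544.2 -283.9  198.2] [0.0389 0.0328 0.9986 0.0169] [-0.13  0.77 -1.35] [0.013 0.057 0.064] 42.5
```

View pics/w14.png

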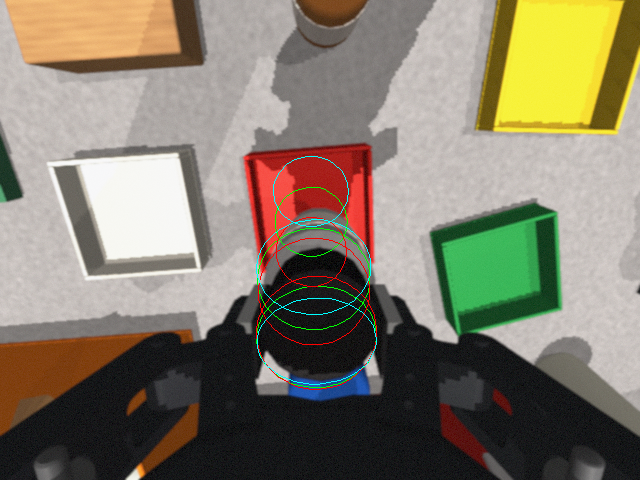

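View pics/s14.png

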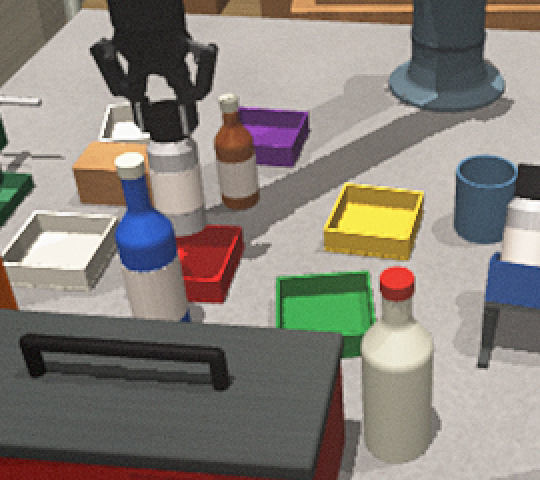

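View pics/t14.png

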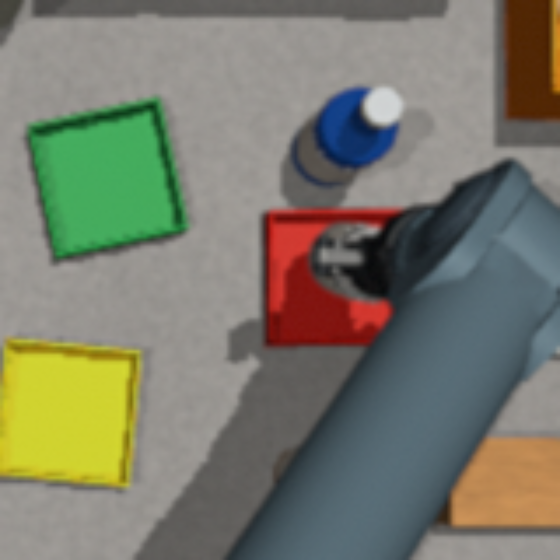

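{"fn": "drive_tool", "kwargs": {"motion": [{"dx": 0, "dy": -1, "dz": -25, "roll": 0, "gripper": 36}, {"dx": 0, "dy": 0, "dz": -25, "roll": 0, "gripper": 36}, {"dx": 0, "dy": 0, "dz": -10, "roll": 0, "gripper": 36}, {"dx": 0, "dy": 0, "dz": 0, "roll": 0, "gripper": 36}, {"dx": 0, "dy": 0, "dz": 0, "roll": 0, "gripper": 36}]}}

```text
clock: 15.08
eef_pos: [551.1, -287.9, 145.9]
tool_rot: [0.047, 0.032, 0.998, 0.014]
force: [-0.3, -0.0, -1.7]
gripper_width: 0.503
```

{"fn": "drive_tool", "kwargs": {"motion": [{"dx": 0, "dy": 0, "dz": -5, "roll": 0, "gripper": 36}, {"dx": 0, "dy": 0, "dz": 0, "roll": 0, "gripper": 36}]}}

```text
clock: 15.32
eef_pos: [552.2, -288.4, 142.3]
tool_rot: [0.048, 0.032, 0.998, 0.014]
force: [0.1, 0.1, -1.0]
gripper_width: 0.503
```

{"fn": "drive_tool", "kwargs": {"motion": [{"dx": -6, "dy": 2, "dz": -10, "roll": 0, "gripper": 36}, {"dx": 0, "dy": 0, "dz": -4, "roll": 0, "gripper": 36}]}}

```text
clock: 15.58
eef_pos: [545.8, -286.4, 127.9]
tool_rot: [0.049, 0.032, 0.998, 0.014]
force: [0.4, -0.2, -1.9]
gripper_width: 0.499
```

```bash
python3 -c "
from h import *
from rig import *
t=snapshot('scene');cv2.imwrite('pics/s15.png',cv2.resize(t[150:310,110:270],None,fx=3.5,fy=3.5))
tiltlook('w15',(0,10,-10))"
```

```text
15.625 [ 546.3 -286.5  127.8] [0.049  0.0315 0.9982 0.0136] [-0.38  0.43 -1.02] [-0.026  0.128 -0.033] 42.4
```

View pics/w15.png

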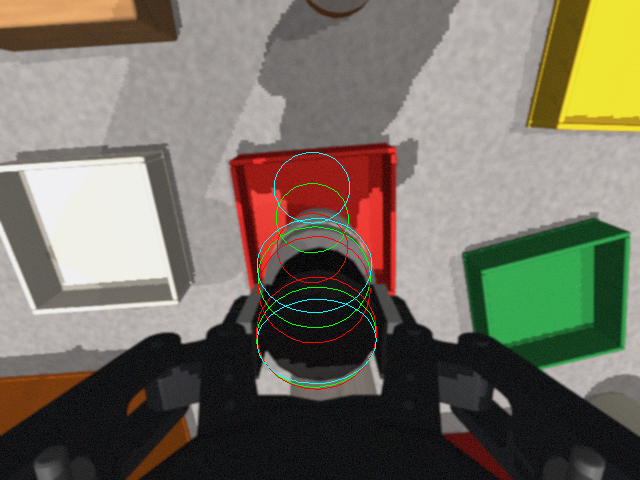

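View pics/s15.png

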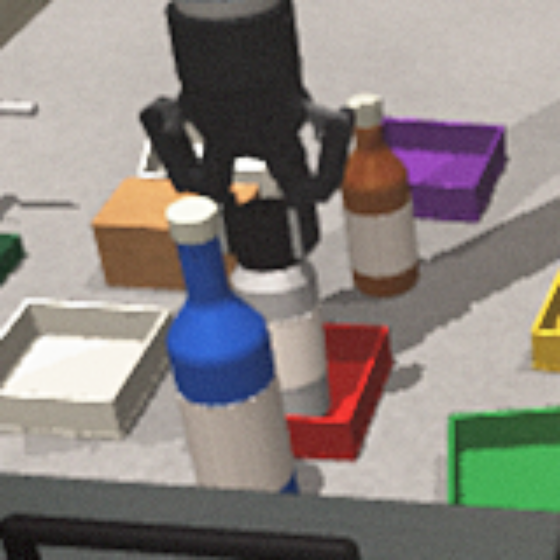

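{"fn": "drive_tool", "kwargs": {"motion": [{"dx": 0, "dy": 0, "dz": -4, "roll": 0, "gripper": 36}, {"dx": 0, "dy": 0, "dz": -3, "roll": 0, "gripper": 36}]}}

```text
clock: 15.92
eef_pos: [549.2, -287.4, 124.4]
tool_rot: [0.052, 0.031, 0.998, 0.014]
force: [-3.0, 2.4, 17.4]
gripper_width: 0.498
```

{"fn": "drive_tool", "kwargs": {"motion": [{"dx": 0, "dy": 0, "dz": -3, "roll": 0, "gripper": 36}]}}

```text
clock: 16.05
eef_pos: [550.4, -287.7, 124.5]
tool_rot: [0.053, 0.031, 0.998, 0.015]
force: [-4.3, 3.2, 12.4]
gripper_width: 0.499
```

{"fn": "drive_tool", "kwargs": {"motion": [{"dx": 0, "dy": 0, "dz": 0, "roll": 0, "gripper": 47}, {"dx": 0, "dy": 0, "dz": 0, "roll": 0, "gripper": 52}, {"dx": -2, "dy": 1, "dz": 0, "roll": 0, "gripper": 58}, {"dx": 0, "dy": 0, "dz": 0, "roll": 0, "gripper": 60}]}}

```text
clock: 16.55
eef_pos: [549.3, -287.2, 125.1]
tool_rot: [0.054, 0.031, 0.998, 0.014]
force: [-0.1, 0.2, 0.1]
gripper_width: 0.703
```

```bash
python3 -c "
from h import *
from rig import *
t=snapshot('scene');cv2.imwrite('pics/s16.png',cv2.resize(t[150:310,110:270],None,fx=3.5,fy=3.5))
tiltlook('w16',(0,10,-10))"
```

```text
16.6 [ 549.4 -287.2  125.1] [0.0539 0.0314 0.998  0.014 ] [ 0.1  -0.05 -0.38] [-0.024  0.108  0.013] 60.1
```

View pics/w16.png

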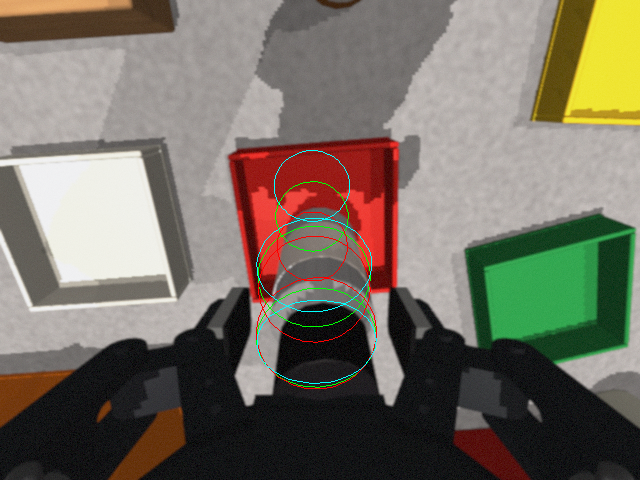

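View pics/s16.png

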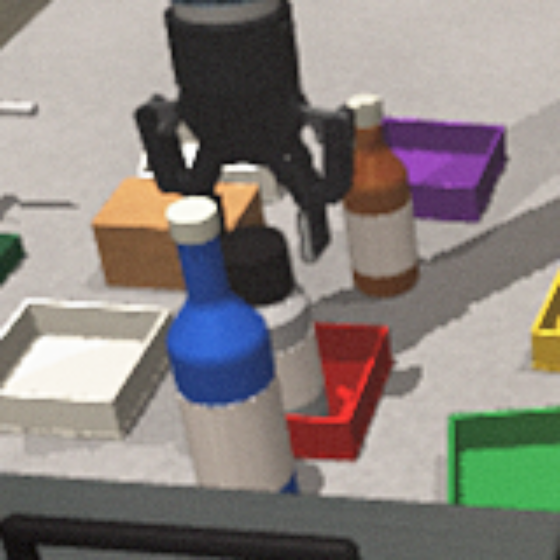

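```bash
cat > fitup.py <<'E'
from h import *
def overlay(s,im,xy,lean,az,z0,name,cam="wrist"):
    im=im.copy();L=np.radians(lean);a=np.array([np.sin(L)*np.cos(az),np.sin(L)*np.sin(az),np.cos(L)])
    e1=np.array([-np.sin(az),np.cos(az),0]);e2=np.cross(a,e1);th=np.linspace(0,2*np.pi,60,endpoint=False)[:,None]
    b=np.array([xy[0],xy[1],z0])
    for d,r,c in((0,28,(0,255,0)),(102,28,(0,255,255)),(113,22,(255,255,0)),(150,22,(255,0,255))):
        X=b+a*d+r*(np.cos(th)*e1+np.sin(th)*e2)
        p=wproj(X,s) if cam=="wrist" else proj(cam,X)
        cv2.polylines(im,[p.round().astype(np.int32)],True,c,1)
    return im
E
python3 -c "
from fitup import *
from rig import *
s=ctrl.get_state();w=snapshot('wrist');sc=snapshot('scene')
A=[];B=[]
for xy,l in(((556,-284),0),((556,-284),12)):
    A.append(overlay(s,w,xy,l,0,4,'')[150:420,180:460]);B.append(cv2.resize(overlay(s,sc,xy,l,0,4,'','scene')[200:290,160:230],None,fx=4,fy=4))
cv2.imwrite('pics/f1.png',np.hstack(A));cv2.imwrite('pics/f2.png',np.hstack(B))
"
```

```text
(no output)
```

View pics/f1.png

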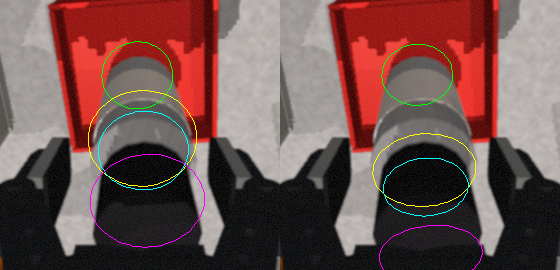

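View pics/f2.png

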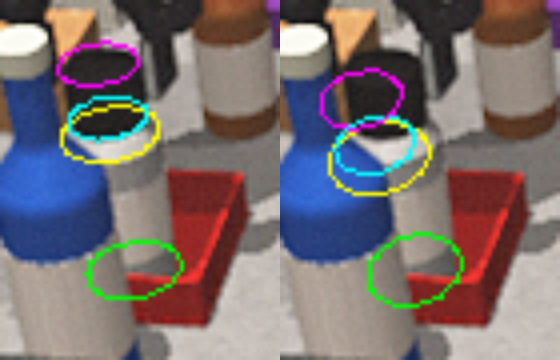

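{"fn": "drive_tool", "kwargs": {"motion": [{"dx": 0, "dy": 0, "dz": 20, "roll": 0, "gripper": 62}, {"dx": 0, "dy": 0, "dz": 45, "roll": 0, "gripper": 62}, {"dx": 0, "dy": 0, "dz": 45, "roll": 0, "gripper": 60}, {"dx": 0, "dy": 20, "dz": 40, "roll": -1.2, "gripper": 54}, {"dx": 0, "dy": 45, "dz": 10, "roll": -1.2, "gripper": 54}, {"dx": 0, "dy": 50, "dz": 0, "roll": -1.2, "gripper": 54}, {"dx": 0, "dy": 50, "dz": 0, "roll": 0, "gripper": 54}, {"dx": 0, "dy": 50, "dz": 0, "roll": 0, "gripper": 54}, {"dx": 0, "dy": 50, "dz": 0, "roll": 0, "gripper": 54}, {"dx": 0, "dy": 50, "dz": 0, "roll": 0, "gripper": 54}, {"dx": 0, "dy": 50, "dz": 0, "roll": 0, "gripper": 54}]}}

```text
clock: 18.12
eef_pos: [549.7, 76.1, 308.9]
tool_rot: [0.066, 0.075, 0.995, 0.013]
force: [0.6, 0.4, -0.5]
gripper_width: 0.632
```

```bash
python3 -c "
from fitup import *
from rig import *
s=ctrl.get_state();print(s['eef_pos'],s['tool_rot'],s['qvel'].round(2))
sc=snapshot('scene');t=snapshot('top')
A=[cv2.resize(t[180:280,370:480],None,fx=3.5,fy=3.5),cv2.resize(sc[190:290,150:260],None,fx=3.5,fy=3.5)]
xy=(557,-281)
B=[cv2.resize(overlay(s,t,xy,0,0,4,'','top')[180:280,370:480],None,fx=3.5,fy=3.5),cv2.resize(overlay(s,sc,xy,0,0,4,'','scene')[190:290,150:260],None,fx=3.5,fy=3.5)]
cv2.imwrite('pics/f3.png',np.vstack([np.hstack(A),np.hstack(B)])[:,:800])
"
```

```text
[549.68857416  76.12852356 308.91939972] [0.06648715 0.07519234 0.99486954 0.01265604] [-0.42  0.08 -0.36 -0.11  0.09  0.01 -0.82]
```

View pics/f3.png

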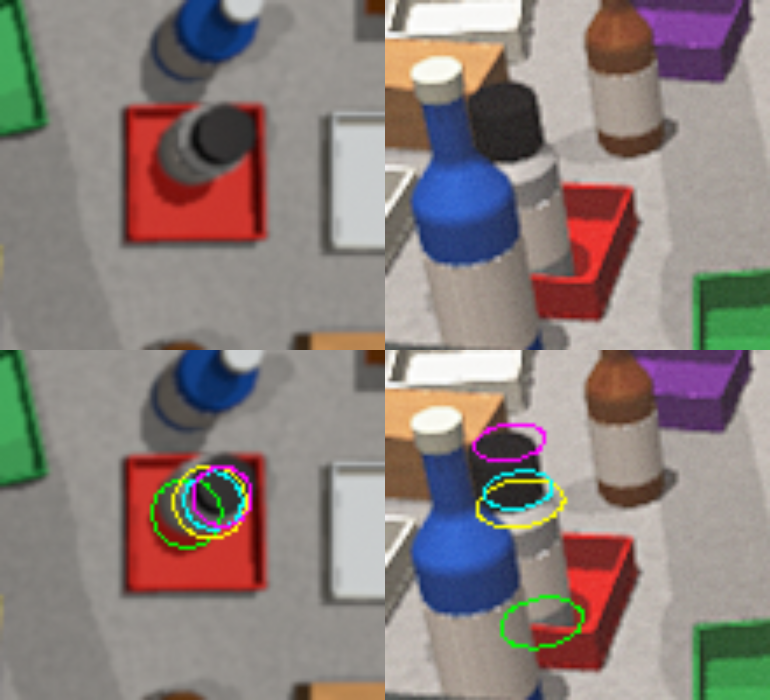

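{"fn": "drive_tool", "kwargs": {"motion": [{"dx": 0, "dy": 0, "dz": 0, "roll": 0, "gripper": 54}]}}

```text
clock: 18.35
eef_pos: [549.4, 83.2, 309.7]
tool_rot: [0.067, 0.069, 0.995, 0.014]
force: [0.0, -0.5, 0.1]
gripper_width: 0.633
```

```bash
cat > st.py <<'E'
from rig import ctrl
import numpy as np
s=ctrl.get_state();print(s['clock'],s['eef_pos'].round(1),s['tool_rot'].round(4),"q",s['qpos'].round(3),"v",s['qvel'].round(3),"f",s["force"].round(1))
E
python3 st.py
```

```text
18.35 [549.4  83.2 309.7] [0.0666 0.0688 0.9953 0.0142] q [-0.719  0.047  0.508  1.854 -0.015  1.11   1.225] v [-0.039 -0.007 -0.032 -0.016 -0.028 -0.    -0.013] f [ 0.  -0.5  0.1]
```

{"fn": "drive_tool", "kwargs": {"motion": [{"dx": 0, "dy": 0, "dz": 0, "roll": 0, "gripper": 54}, {"dx": 0, "dy": 0, "dz": 0, "roll": 0, "gripper": 54}]}}

```text
clock: 18.6
eef_pos: [549.9, 80.5, 310.9]
tool_rot: [0.067, 0.071, 0.995, 0.014]
force: [-1.5, -0.4, 0.3]
gripper_width: 0.633
```

```bash
python3 st.py
```

```text
18.6 [549.9  80.5 310.9] [0.0674 0.071  0.9951 0.0144] q [-0.717  0.045  0.51   1.853 -0.014  1.111  1.225] v [ 0.009 -0.005  0.006 -0.002  0.001  0.003  0.   ] f [-1.5 -0.4  0.3]
```

{"fn": "drive_tool", "kwargs": {"motion": [{"dx": 4, "dy": 35, "dz": -20, "roll": 0.9, "gripper": 54}, {"dx": 4, "dy": 40, "dz": -40, "roll": 0, "gripper": 54}, {"dx": 3, "dy": 30, "dz": -30, "roll": 0, "gripper": 54}, {"dx": 0, "dy": 7, "dz": -5, "roll": 0, "gripper": 54}, {"dx": 0, "dy": 0, "dz": 0, "roll": 0, "gripper": 54}]}}

```text
clock: 19.23
eef_pos: [564.8, 186.3, 217.2]
tool_rot: [0.071, 0.071, 0.995, 0.015]
force: [0.3, -1.0, -0.4]
gripper_width: 0.635
```

```bash
python3 st.py;python3 -c "
from h import *
look('w17')"
```

```text
19.225 [564.8 186.3 217.2] [0.0707 0.0707 0.9949 0.0149] q [-0.796  0.219  0.439  1.879 -0.074  0.925  1.097] v [ 0.004  0.     0.015 -0.     0.     0.003  0.   ] f [ 0.3 -1.  -0.4]
19.225 [564.8 186.3 217.2] [0.0707 0.0707 0.9949 0.0149] [ 0.29 -0.97 -0.43] [0.001 0.114 0.03 ] 54.2
```

View pics/w17.png

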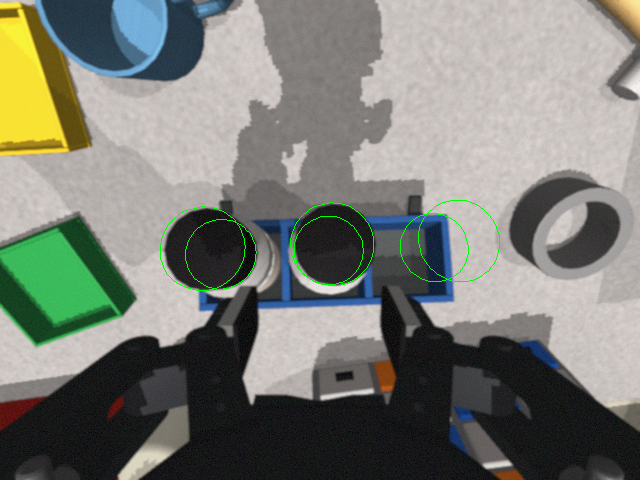

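{"fn": "drive_tool", "kwargs": {"motion": [{"dx": -4, "dy": 10.5, "dz": -10, "roll": 0.5, "gripper": 54}, {"dx": -1, "dy": 1, "dz": -5, "roll": 0, "gripper": 54}]}}

```text
clock: 19.52
eef_pos: [561.8, 195.6, 204.8]
tool_rot: [0.073, 0.069, 0.995, 0.017]
force: [-0.3, 0.6, 0.1]
gripper_width: 0.631
```

```bash
python3 -c "
from h import *
look('w18')"
```

```text
19.525 [561.8 195.6 204.8] [0.073  0.0689 0.9948 0.0165] [-0.25  0.62  0.12] [-0.005  0.151  0.025] 53.9
```

View pics/w18.png

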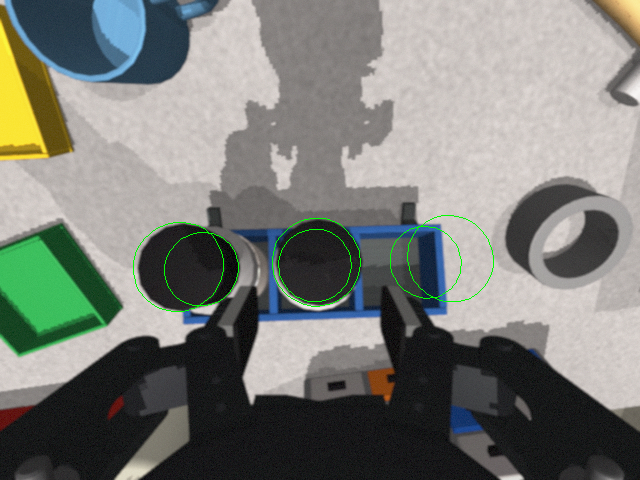

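{"fn": "drive_tool", "kwargs": {"motion": [{"dx": -1, "dy": 1, "dz": -15, "roll": 0, "gripper": 54}, {"dx": -1, "dy": 0, "dz": -18, "roll": 0, "gripper": 54}, {"dx": -1, "dy": 0, "dz": -14, "roll": 0, "gripper": 54}, {"dx": -1, "dy": 0, "dz": -4, "roll": 0, "gripper": 54}]}}

```text
clock: 20.08
eef_pos: [557.7, 194.6, 150.7]
tool_rot: [0.073, 0.07, 0.995, 0.016]
force: [-0.0, -0.2, -1.1]
gripper_width: 0.633
```

```bash
python3 -c "
from h import *
look('w19')"
```

```text
20.075 [557.7 194.6 150.7] [0.0732 0.07   0.9947 0.0161] [-0.02 -0.15 -1.12] [-0.065  0.148 -0.028] 54.1
```

View pics/w19.png

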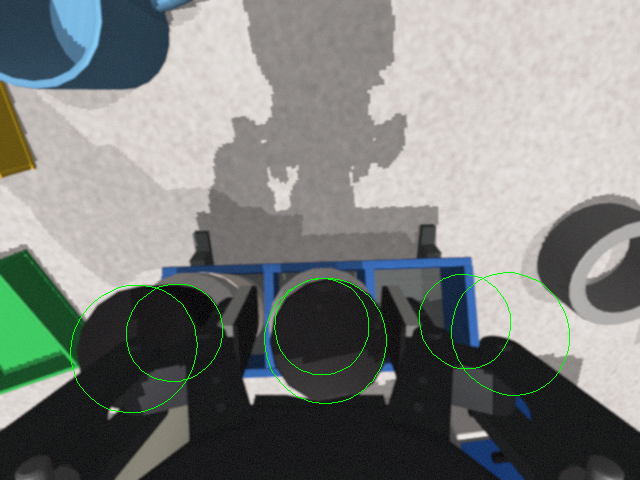

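{"fn": "drive_tool", "kwargs": {"motion": [{"dx": 1, "dy": 2, "dz": 1, "roll": 0, "gripper": 36}, {"dx": 0, "dy": 0, "dz": 0, "roll": 0, "gripper": 36}, {"dx": 0, "dy": 0, "dz": 0, "roll": 0, "gripper": 36}], "squeeze": 60}}

```text
clock: 20.5
eef_pos: [558.3, 196.0, 152.0]
tool_rot: [0.072, 0.07, 0.995, 0.015]
force: [-0.2, -0.2, -0.9]
gripper_width: 0.503
```

{"fn": "drive_tool", "kwargs": {"motion": [{"dx": -5, "dy": 0.6, "dz": 8.7, "roll": 0, "gripper": 36}, {"dx": -8, "dy": 1, "dz": 13, "roll": 0, "gripper": 36}, {"dx": -8, "dy": 1, "dz": 13, "roll": 0, "gripper": 36}]}}

```text
clock: 20.88
eef_pos: [536.7, 196.5, 186.2]
tool_rot: [0.073, 0.071, 0.995, 0.014]
force: [3.4, -0.7, -7.9]
gripper_width: 0.502
```

{"fn": "drive_tool", "kwargs": {"motion": [{"dx": -8, "dy": 1, "dz": 14, "roll": 0, "gripper": 36}, {"dx": -8, "dy": 1, "dz": 14, "roll": 0, "gripper": 36}, {"dx": -8, "dy": 1, "dz": 14, "roll": 0, "gripper": 36}, {"dx": -4, "dy": 0, "dz": 15, "roll": 0, "gripper": 36}, {"dx": 0, "dy": 0, "dz": 5, "roll": 0, "gripper": 36}]}}

```text
clock: 21.5
eef_pos: [499.5, 200.3, 251.0]
tool_rot: [0.067, 0.07, 0.995, 0.013]
force: [0.6, -0.3, -7.8]
gripper_width: 0.496
```

```bash
python3 -c "
from h import *
from rig import *
cv2.imwrite('pics/s20.png',snapshot('scene')[120:360,250:520].repeat(2,0).repeat(2,1))
look('w20');t=snapshot('top');cv2.imwrite('pics/t20.png',cv2.resize(t[170:270,180:310],None,fx=4,fy=4))
look('w20')"
```

```text
21.55 [499.8 200.3 251.2] [0.0671 0.0701 0.9952 0.0135] [ 0.29  0.19 -7.28] [ 0.013  0.561 -0.073] 42.5
21.65 [499.5 199.8 249.5] [0.0664 0.0703 0.9952 0.0126] [ 0.23  0.03 -7.53] [ 0.01   0.667 -0.036] 42.6
```

View pics/t20.png

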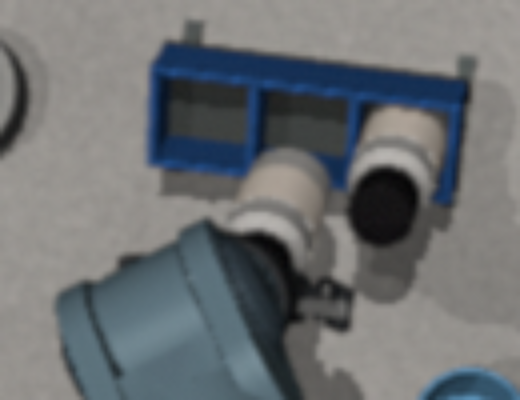

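View pics/w20.png

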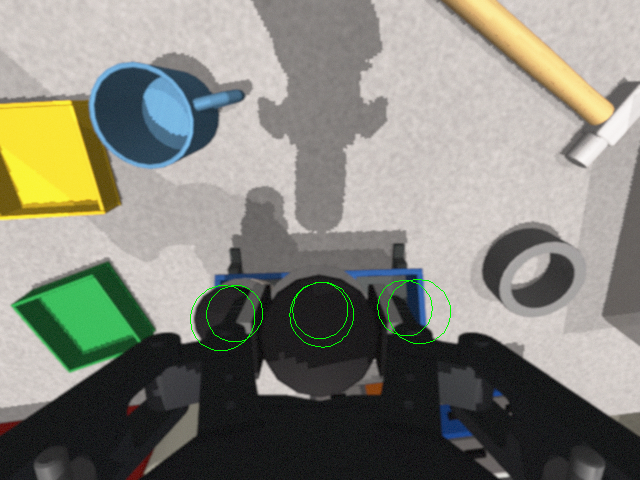

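{"fn": "drive_tool", "kwargs": {"motion": [{"dx": -14, "dy": 8, "dz": 0, "roll": 0, "gripper": 36}, {"dx": -12, "dy": 8, "dz": -20, "roll": 0, "gripper": 36}, {"dx": 0, "dy": 0, "dz": -28, "roll": 0, "gripper": 36}, {"dx": 0, "dy": 0, "dz": -28, "roll": 0, "gripper": 36}, {"dx": 0, "dy": 0, "dz": -10, "roll": 0, "gripper": 36}], "squeeze": 50}}

```text
clock: 22.32
eef_pos: [472.9, 214.5, 158.7]
tool_rot: [0.065, 0.072, 0.995, 0.011]
force: [0.1, -0.4, -7.9]
gripper_width: 0.499
```

```bash
python3 -c "
from h import *
from rig import *
t=snapshot('top');cv2.imwrite('pics/t21.png',cv2.resize(t[170:270,180:310],None,fx=4,fy=4))
tiltlook('w21',(0,30,20))"
```

```text
22.375 [473.1 214.4 158.3] [0.0653 0.0719 0.9952 0.0106] [-0.99  0.43 -9.23] [-0.03   0.787  0.043] 42.3
```

View pics/t21.png

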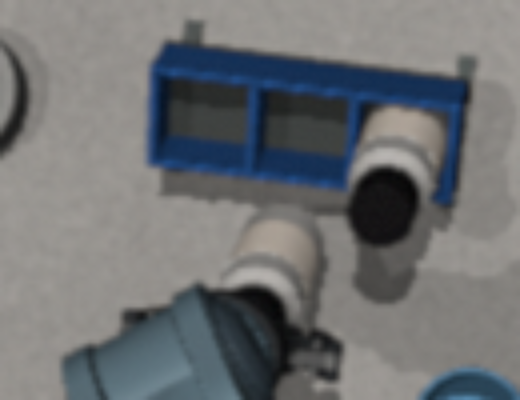

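View pics/w21.png

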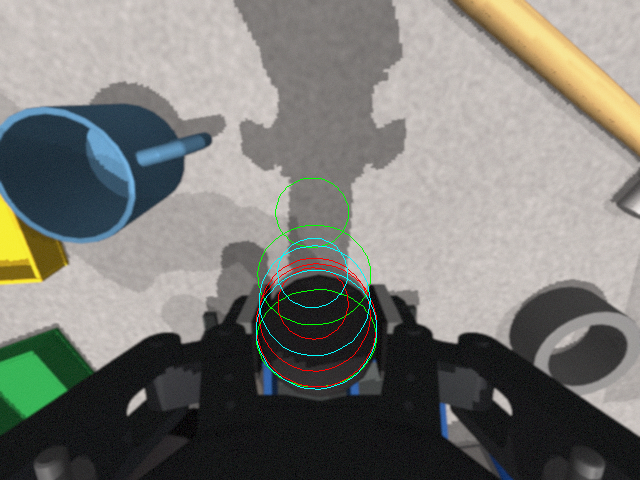

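{"fn": "drive_tool", "kwargs": {"motion": [{"dx": 15, "dy": -1.8, "dz": 0, "roll": 0, "gripper": 36}, {"dx": 15, "dy": -1.8, "dz": 0, "roll": 0, "gripper": 36}, {"dx": 13, "dy": -1.5, "dz": 0, "roll": 0, "gripper": 36}, {"dx": 10, "dy": -1.2, "dz": 0, "roll": 0, "gripper": 36}]}}

```text
clock: 22.92
eef_pos: [529.0, 209.5, 161.5]
tool_rot: [0.064, 0.071, 0.995, 0.012]
force: [-3.5, -0.5, -7.1]
gripper_width: 0.499
```

{"fn": "drive_tool", "kwargs": {"motion": [{"dx": 10, "dy": -1, "dz": 0, "roll": 0, "gripper": 36}, {"dx": 8, "dy": -1, "dz": 0, "roll": 0, "gripper": 36}]}}

```text
clock: 23.18
eef_pos: [547.2, 207.6, 161.3]
tool_rot: [0.063, 0.071, 0.995, 0.012]
force: [-6.5, 0.9, -3.7]
gripper_width: 0.494
```

{"fn": "drive_tool", "kwargs": {"motion": [{"dx": 5, "dy": 0, "dz": -1, "roll": 0, "gripper": 36}]}}

```text
clock: 23.3
eef_pos: [552.0, 207.5, 160.2]
tool_rot: [0.062, 0.071, 0.995, 0.011]
force: [-8.1, 0.1, -3.5]
gripper_width: 0.496
```

```bash
python3 -c "
from h import *
from rig import *
t=snapshot('scene');cv2.imwrite('pics/s22.png',cv2.resize(t[180:300,320:460],None,fx=4,fy=4))
tiltlook('w22',(0,10,-10))"
```

```text
23.35 [552.9 207.5 160. ] [0.0627 0.0709 0.9954 0.0113] [-3.47 -0.   -9.26] [0.072 1.316 0.021] 42.6
```

View pics/s22.png

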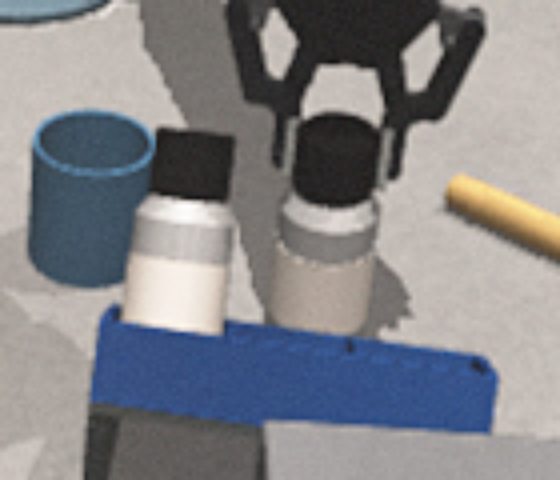

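View pics/w22.png

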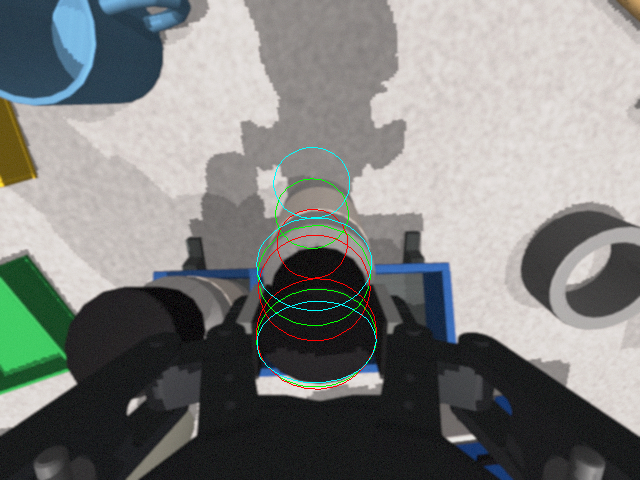

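{"fn": "drive_tool", "kwargs": {"motion": [{"dx": -14, "dy": 1, "dz": 2, "roll": 0, "gripper": 36}, {"dx": -25, "dy": 0, "dz": 20, "roll": 0, "gripper": 36}, {"dx": -25, "dy": 0, "dz": 40, "roll": 0, "gripper": 36}, {"dx": -18, "dy": -10, "dz": 40, "roll": 0, "gripper": 36}, {"dx": 0, "dy": -35, "dz": 25, "roll": 0, "gripper": 36}, {"dx": 0, "dy": -42, "dz": 0, "roll": 0, "gripper": 36}, {"dx": 0, "dy": -42, "dz": 0, "roll": 0, "gripper": 36}, {"dx": 5, "dy": -42, "dz": 0, "roll": 0, "gripper": 36}, {"dx": 20, "dy": -35, "dz": 0, "roll": 0, "gripper": 36}, {"dx": 30, "dy": -20, "dz": 0, "roll": 0, "gripper": 36}]}}

```text
clock: 24.65
eef_pos: [532.9, -26.1, 301.0]
tool_rot: [0.087, 0.071, 0.993, 0.023]
force: [0.3, 0.7, -7.7]
gripper_width: 0.498
```

```bash
python3 st.py
```

```text
24.65 [532.9 -26.1 301. ] [0.0875 0.0714 0.9933 0.0226] q [-7.460e-01 -4.300e-02  7.290e-01  1.949e+00 -1.000e-03  1.047e+00
  1.412e+00] v [ 0.121  0.66   0.522 -0.481 -0.605 -0.095  0.892] f [ 0.3  0.7 -7.7]
```

{"fn": "drive_tool", "kwargs": {"motion": [{"dx": 30, "dy": -25, "dz": 0, "roll": 0, "gripper": 36}, {"dx": 30, "dy": -25, "dz": 0, "roll": 0, "gripper": 36}, {"dx": 22, "dy": -18, "dz": -10, "roll": 0, "gripper": 36}, {"dx": 5, "dy": -5, "dz": -25, "roll": 0, "gripper": 36}, {"dx": 0, "dy": 0, "dz": -25, "roll": 0, "gripper": 36}, {"dx": 0, "dy": 0, "dz": -20, "roll": 0, "gripper": 36}]}}

```text
clock: 25.4
eef_pos: [629.6, -112.4, 229.0]
tool_rot: [0.104, 0.073, 0.992, 0.017]
force: [-1.3, 0.3, -7.9]
gripper_width: 0.492
```

```bash
python3 st.py;python3 -c "
from h import *
from rig import *
t=snapshot('top');cv2.imwrite('pics/t23.png',cv2.resize(t[150:290,290:430],None,fx=3.5,fy=3.5))
tiltlook('w23',(0,10,-10))"
```

```text
25.4 [ 629.6 -112.4  229. ] [0.1041 0.0733 0.9917 0.0167] q [-0.532  0.316  0.8    1.824 -0.365  0.919  1.84 ] v [ 0.109  0.173 -0.094  0.161 -0.193 -0.314  0.173] f [-1.3  0.3 -7.9]
25.45 [ 627.6 -112.   225.8] [0.1016 0.0733 0.992  0.0164] [ -2.12  -0.57 -10.49] [-0.133  1.111 -0.023] 42.4
```

View pics/t23.png

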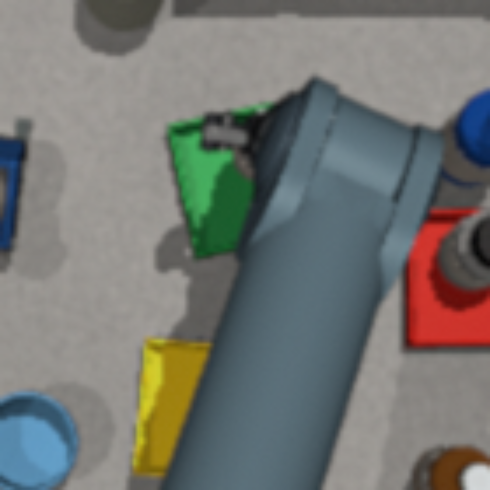

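View pics/w23.png

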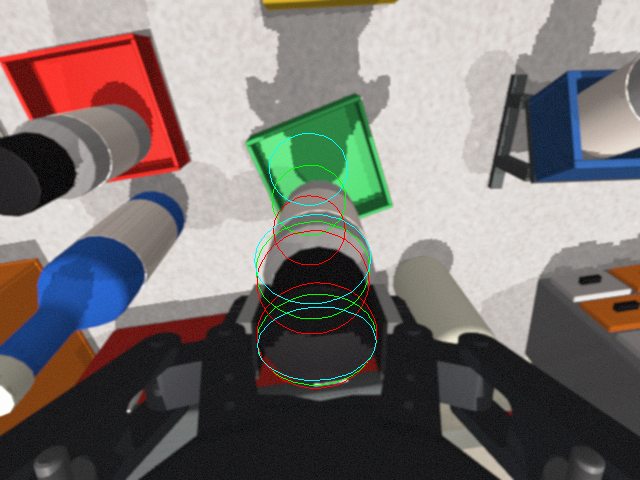

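{"fn": "drive_tool", "kwargs": {"motion": [{"dx": -8, "dy": 6, "dz": -20, "roll": 0, "gripper": 36}, {"dx": -6, "dy": 4, "dz": -25, "roll": 0, "gripper": 36}, {"dx": 0, "dy": 1, "dz": -20, "roll": 0, "gripper": 36}, {"dx": 0, "dy": 0, "dz": -8, "roll": 0, "gripper": 36}]}}

```text
clock: 26.0
eef_pos: [618.2, -101.0, 159.1]
tool_rot: [0.109, 0.072, 0.991, 0.016]
force: [-0.4, -0.1, -7.8]
gripper_width: 0.498
```

```bash
python3 st.py;python3 -c "
from h import *
from rig import *
t=snapshot('scene');cv2.imwrite('pics/s24.png',cv2.resize(t[170:330,200:330],None,fx=3.5,fy=3.5))
tiltlook('w24',(0,10,-10))"
```

```text
26.0 [ 618.2 -101.   159.1] [0.1088 0.0716 0.9914 0.0161] q [-0.508  0.37   0.748  1.922 -0.442  0.771  1.899] v [ 0.062  0.072 -0.059  0.028 -0.104 -0.125  0.088] f [-0.4 -0.1 -7.8]
26.05 [ 618.1 -101.1  158.6] [0.1085 0.0717 0.9914 0.0159] [-0.71 -0.5  -7.72] [-0.069  0.762  0.01 ] 42.4
```

View pics/s24.png

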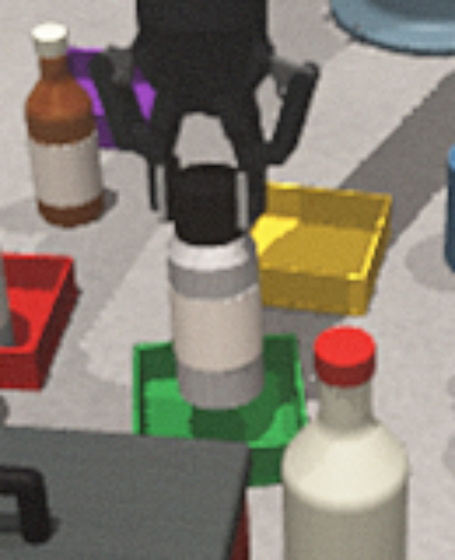

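View pics/w24.png

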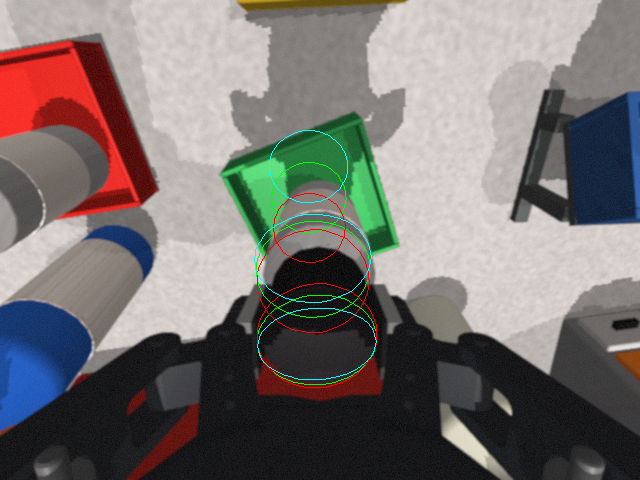

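{"fn": "drive_tool", "kwargs": {"motion": [{"dx": 0, "dy": 0, "dz": -15, "roll": 0, "gripper": 36}, {"dx": 0, "dy": 0, "dz": -10, "roll": 0, "gripper": 36}]}}

```text
clock: 26.35
eef_pos: [621.1, -102.2, 135.8]
tool_rot: [0.112, 0.072, 0.991, 0.016]
force: [-0.1, 0.2, -7.7]
gripper_width: 0.5
```

{"fn": "drive_tool", "kwargs": {"motion": [{"dx": 0, "dy": 0, "dz": -5, "roll": 0, "gripper": 36}]}}

```text
clock: 26.48
eef_pos: [621.1, -102.3, 130.1]
tool_rot: [0.112, 0.072, 0.991, 0.015]
force: [0.0, 0.3, -8.1]
gripper_width: 0.494
```

{"fn": "drive_tool", "kwargs": {"motion": [{"dx": 0, "dy": 0, "dz": -4, "roll": 0, "gripper": 36}]}}

```text
clock: 26.6
eef_pos: [621.1, -102.4, 125.6]
tool_rot: [0.111, 0.072, 0.991, 0.015]
force: [-0.2, -0.4, -6.2]
gripper_width: 0.498
```

{"fn": "drive_tool", "kwargs": {"motion": [{"dx": 0, "dy": 0, "dz": -4, "roll": 0, "gripper": 36}]}}

```text
clock: 26.72
eef_pos: [624.5, -103.1, 124.9]
tool_rot: [0.115, 0.072, 0.991, 0.016]
force: [-0.7, 1.0, 11.1]
gripper_width: 0.494
```

{"fn": "drive_tool", "kwargs": {"motion": [{"dx": 3, "dy": 0, "dz": -3, "roll": 0, "gripper": 36}, {"dx": 3, "dy": 0, "dz": -2, "roll": 0, "gripper": 36}], "squeeze": 20}}

```text
clock: 26.98
eef_pos: [633.9, -104.3, 124.2]
tool_rot: [0.118, 0.072, 0.99, 0.016]
force: [-3.2, 0.8, 1.7]
gripper_width: 0.498
```

```bash
python3 st.py;python3 -c "
from h import *
from rig import *
t=snapshot('scene');cv2.imwrite('pics/s25.png',cv2.resize(t[170:330,200:330],None,fx=3.5,fy=3.5))
tiltlook('w25',(0,10,-10))"
```

```text
26.975 [ 633.9 -104.3  124.2] [0.1181 0.0724 0.9902 0.0162] q [-0.451  0.438  0.695  1.921 -0.523  0.701  1.962] v [ 0.044  0.053 -0.034 -0.065 -0.045 -0.021  0.02 ] f [-3.2  0.8  1.7]
27.025 [ 634.6 -104.3  124.2] [0.1187 0.0724 0.9902 0.0159] [-2.13  0.29  2.88] [-0.105  0.843 -0.04 ] 42.6
```

View pics/w25.png

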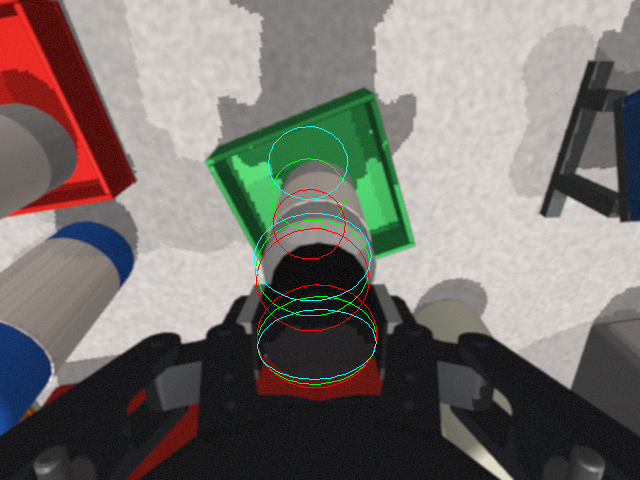

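View pics/s25.png

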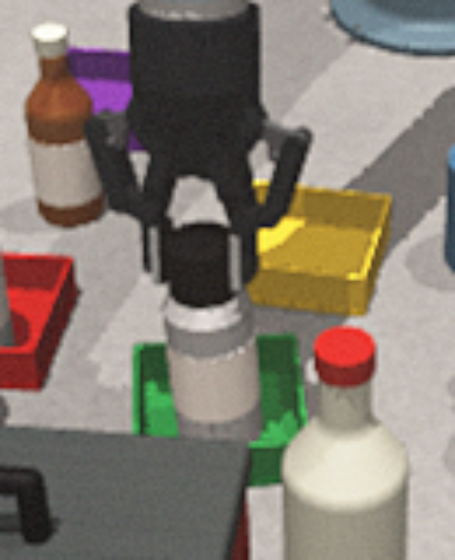

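{"fn": "drive_tool", "kwargs": {"motion": [{"dx": 0, "dy": 0, "dz": 0, "roll": 0, "gripper": 48}, {"dx": -1, "dy": 0, "dz": 0, "roll": 0, "gripper": 56}, {"dx": -1, "dy": 0, "dz": 2, "roll": 0, "gripper": 62}]}}

```text
clock: 27.45
eef_pos: [635.0, -103.8, 127.1]
tool_rot: [0.122, 0.072, 0.99, 0.016]
force: [0.6, -0.7, 1.5]
gripper_width: 0.724
```

```bash
python3 st.py;python3 -c "
from fitup import *
from rig import *
s=ctrl.get_state();w=snapshot('wrist');sc=snapshot('scene')
xy=(631,-103)
cv2.imwrite('pics/f4.png',np.hstack([overlay(s,w,xy,0,0,4,'')[100:420,180:460],w[100:420,180:460]]))
cv2.imwrite('pics/f5.png',np.hstack([cv2.resize(x[210:320,220:310],None,fx=4,fy=4) for x in(sc,overlay(s,sc,xy,0,0,4,'','scene'))]))"
```

```text
27.45 [ 635.  -103.8  127.1] [0.1216 0.0722 0.9898 0.0157] q [-0.456  0.432  0.698  1.922 -0.52   0.697  1.959] v [-0.027 -0.041  0.028  0.005  0.029  0.012 -0.023] f [ 0.6 -0.7  1.5]
```

View pics/f4.png

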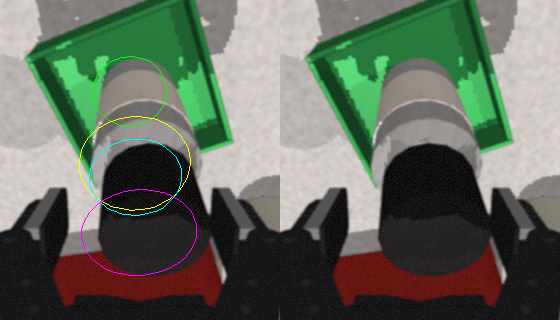

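View pics/f5.png

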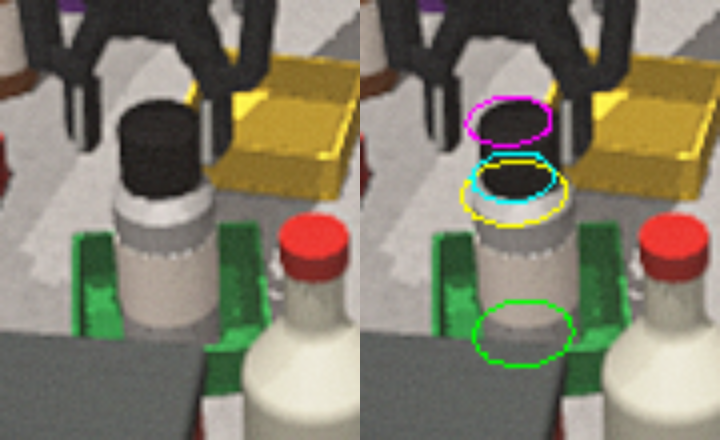

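{"fn": "drive_tool", "kwargs": {"motion": [{"dx": -2, "dy": 0, "dz": 25, "roll": 0, "gripper": 62}, {"dx": -3, "dy": 0, "dz": 50, "roll": 0, "gripper": 62}, {"dx": -8, "dy": 20, "dz": 45, "roll": 0, "gripper": 58}, {"dx": -15, "dy": 50, "dz": 20, "roll": 0, "gripper": 54}, {"dx": -18, "dy": 50, "dz": 0, "roll": 0, "gripper": 54}, {"dx": -18, "dy": 50, "dz": -5, "roll": 0.5, "gripper": 54}, {"dx": -10, "dy": 40, "dz": -15, "roll": 0.5, "gripper": 54}, {"dx": -5, "dy": 15, "dz": -15, "roll": 0, "gripper": 54}]}}

```text
clock: 28.55
eef_pos: [554.7, 122.6, 239.1]
tool_rot: [0.126, 0.069, 0.989, 0.019]
force: [-1.1, -0.7, -0.3]
gripper_width: 0.633
```

```bash
python3 st.py;python3 -c "
from h import *
look('w26')"
```

```text
28.55 [554.7 122.6 239.1] [0.1261 0.0689 0.9894 0.019 ] q [-1.038  0.072  0.751  2.011  0.006  0.828  1.134] v [-0.108  0.123 -0.069  0.167 -0.013 -0.267 -0.229] f [-1.1 -0.7 -0.3]
28.55 [554.7 122.6 239.1] [0.1261 0.0689 0.9894 0.019 ] [-1.05 -0.68 -0.29] [-0.061  0.338 -0.047] 54.1
```

View pics/w26.png

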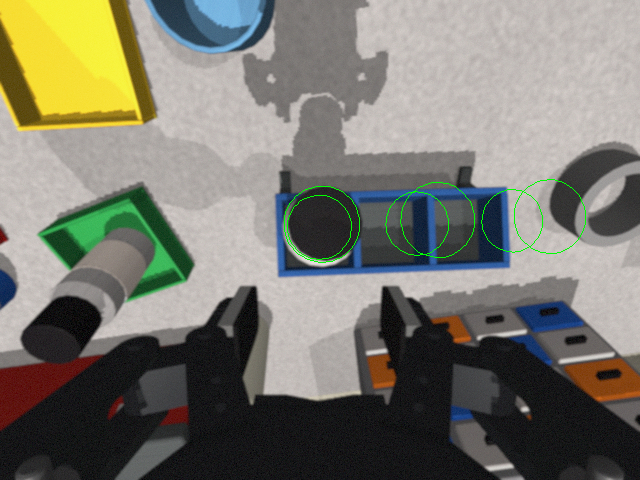

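{"fn": "drive_tool", "kwargs": {"motion": [{"dx": 0, "dy": 5, "dz": -15, "roll": 0, "gripper": 56}, {"dx": 0, "dy": 1, "dz": -20, "roll": 0, "gripper": 56}]}}

```text
clock: 28.85
eef_pos: [554.8, 126.2, 201.0]
tool_rot: [0.126, 0.071, 0.989, 0.018]
force: [0.5, -0.0, -0.2]
gripper_width: 0.655
```

```bash
python3 st.py;python3 -c "
from h import *
look('w27')"
```

```text
28.85 [554.8 126.2 201. ] [0.1255 0.0706 0.9894 0.0178] q [-1.022  0.137  0.745  2.046 -0.054  0.747  1.17 ] v [ 0.113  0.279 -0.007  0.156 -0.272 -0.37   0.209] f [ 0.5 -0.  -0.2]
28.85 [554.8 126.2 201. ] [0.1255 0.0706 0.9894 0.0178] [ 0.51 -0.   -0.2 ] [-0.002  0.279  0.002] 55.9
```

View pics/w27.png

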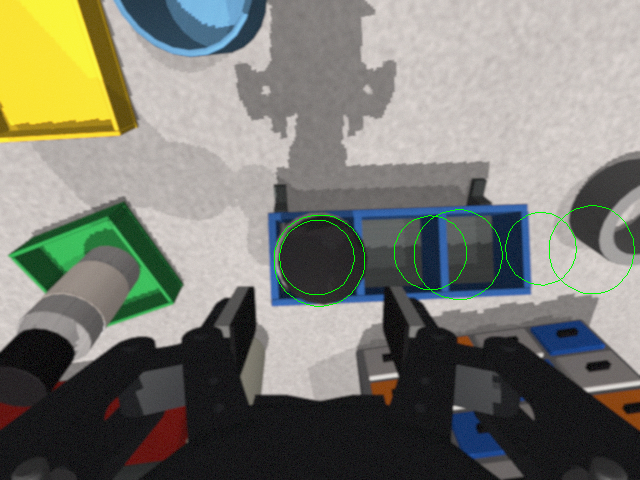

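{"fn": "drive_tool", "kwargs": {"motion": [{"dx": 0, "dy": 2, "dz": -18, "roll": 0, "gripper": 56}, {"dx": 0, "dy": 0, "dz": -18, "roll": 0, "gripper": 56}, {"dx": 0, "dy": 0, "dz": -8, "roll": 0, "gripper": 56}]}}

```text
clock: 29.28
eef_pos: [555.0, 120.1, 152.3]
tool_rot: [0.124, 0.076, 0.989, 0.014]
force: [0.6, -0.3, 1.1]
gripper_width: 0.658
```

```bash
python3 st.py;python3 -c "
from h import *
look('w28')"
```

```text
29.275 [555.  120.1 152.3] [0.124  0.0762 0.9893 0.0139] q [-0.976  0.224  0.723  2.086 -0.143  0.647  1.237] v [ 0.087  0.116 -0.046  0.037 -0.138 -0.145  0.108] f [ 0.6 -0.3  1.1]
29.275 [555.  120.1 152.3] [0.124  0.0762 0.9893 0.0139] [ 0.63 -0.34  1.09] [0.056 0.223 0.007] 56.2
```

View pics/w28.png

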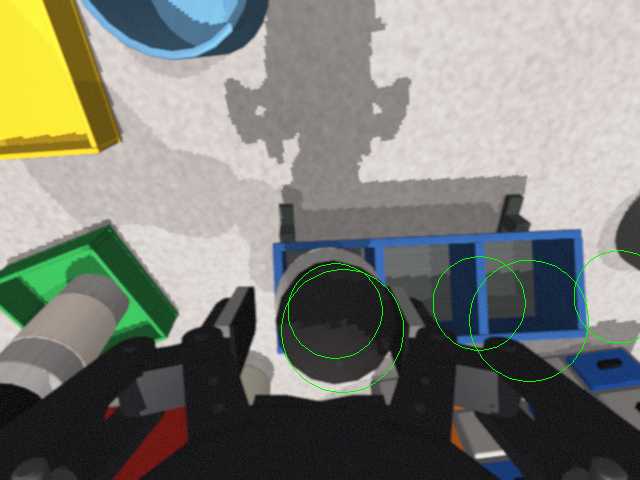

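{"fn": "drive_tool", "kwargs": {"motion": [{"dx": 0, "dy": 6, "dz": 1, "roll": 0, "gripper": 58}, {"dx": 0, "dy": 3, "dz": 0, "roll": 0, "gripper": 58}]}}

```text
clock: 29.58
eef_pos: [555.5, 127.7, 153.4]
tool_rot: [0.124, 0.078, 0.989, 0.013]
force: [-0.3, 0.4, 0.5]
gripper_width: 0.68
```

```bash
python3 st.py;python3 -c "
from h import *
look('w29')"
```

```text
29.575 [555.5 127.7 153.4] [0.1241 0.0776 0.9891 0.0132] q [-0.99   0.227  0.722  2.079 -0.138  0.652  1.215] v [-0.03   0.012  0.003 -0.016  0.011  0.008 -0.055] f [-0.3  0.4  0.5]
29.575 [555.5 127.7 153.4] [0.1241 0.0776 0.9891 0.0132] [-0.34  0.41  0.48] [0.028 0.251 0.036] 58.1
```

View pics/w29.png

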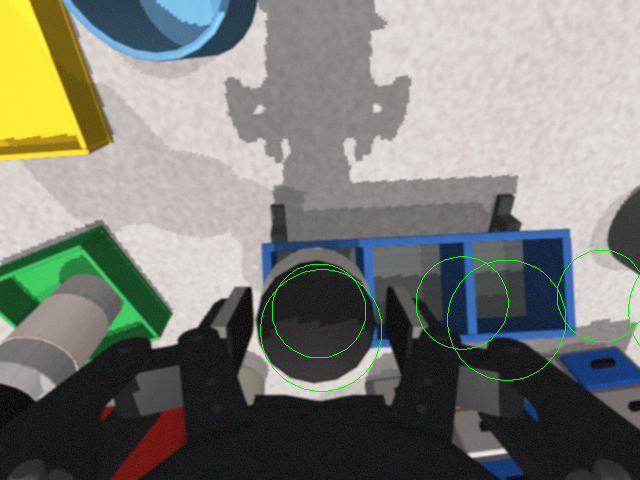

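Centred. Grip.

{"fn": "drive_tool", "kwargs": {"motion": [{"dx": 0, "dy": 0, "dz": 0, "roll": 0, "gripper": 36}, {"dx": 0, "dy": 0, "dz": 0, "roll": 0, "gripper": 36}, {"dx": 0, "dy": 0, "dz": 0, "roll": 0, "gripper": 36}], "squeeze": 60}}

```text
clock: 30.0
eef_pos: [555.6, 127.8, 154.4]
tool_rot: [0.124, 0.077, 0.989, 0.013]
force: [0.5, 0.0, -1.6]
gripper_width: 0.501
```

{"fn": "drive_tool", "kwargs": {"motion": [{"dx": -5, "dy": 0.6, "dz": 8.7, "roll": 0, "gripper": 36}, {"dx": -8, "dy": 1, "dz": 13, "roll": 0, "gripper": 36}, {"dx": -8, "dy": 1, "dz": 13, "roll": 0, "gripper": 36}]}}

```text
clock: 30.38
eef_pos: [533.5, 129.5, 188.9]
tool_rot: [0.124, 0.078, 0.989, 0.012]
force: [2.2, 0.9, -4.1]
gripper_width: 0.496
```

{"fn": "drive_tool", "kwargs": {"motion": [{"dx": -8, "dy": 1, "dz": 14, "roll": 0, "gripper": 36}, {"dx": -8, "dy": 1, "dz": 14, "roll": 0, "gripper": 36}, {"dx": -8, "dy": 1, "dz": 14, "roll": 0, "gripper": 36}, {"dx": -10, "dy": 5, "dz": 10, "roll": 0, "gripper": 36}, {"dx": -18, "dy": 15, "dz": 0, "roll": 0, "gripper": 36}, {"dx": -10, "dy": 10, "dz": -15, "roll": 0, "gripper": 36}, {"dx": 0, "dy": 0, "dz": -20, "roll": 0, "gripper": 36}]}}

```text
clock: 31.25
eef_pos: [458.9, 161.6, 203.8]
tool_rot: [0.116, 0.079, 0.99, 0.012]
force: [-0.2, 0.2, -4.9]
gripper_width: 0.499
```

```bash
python3 st.py;python3 -c "
from h import *
from rig import *
t=snapshot('top');cv2.imwrite('pics/t30.png',cv2.resize(t[170:300,190:330],None,fx=4,fy=4))
tiltlook('w30',(0,30,20))"
```

```text
31.25 [458.9 161.6 203.8] [0.1157 0.0794 0.99   0.0123] q [-1.179 -0.072  0.674  2.192  0.209  0.808  0.78 ] v [-0.001  0.26   0.112  0.195 -0.154 -0.42   0.111] f [-0.2  0.2 -4.9]
31.3 [456.8 159.9 200.7] [0.1134 0.0796 0.9903 0.0099] [-2.88 -0.45 -6.81] [-0.05   0.905 -0.008] 42.6
```

View pics/t30.png

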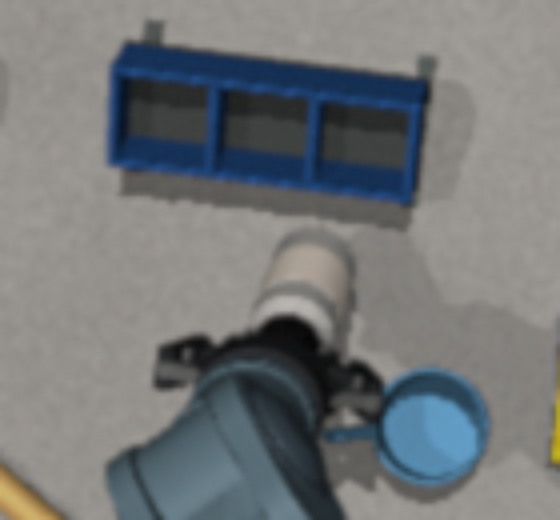

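View pics/w30.png

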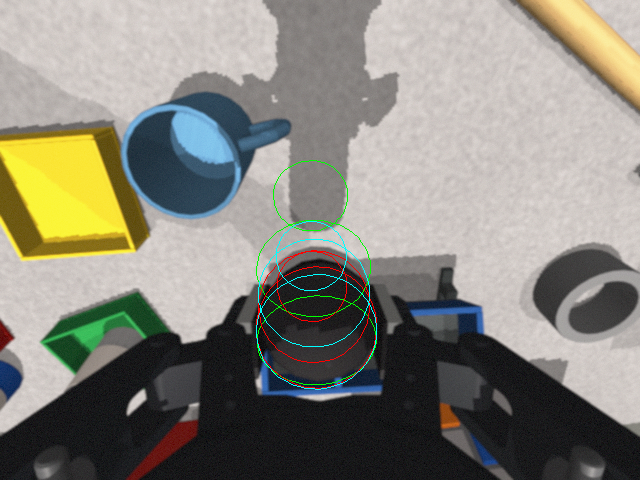

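{"fn": "drive_tool", "kwargs": {"motion": [{"dx": 5, "dy": 4, "dz": -20, "roll": 0, "gripper": 36}, {"dx": 5, "dy": 2, "dz": -18, "roll": 0, "gripper": 36}, {"dx": 10, "dy": 0, "dz": -3, "roll": 0, "gripper": 36}, {"dx": 15, "dy": -1.8, "dz": 0, "roll": 0, "gripper": 36}, {"dx": 15, "dy": -1.8, "dz": 0, "roll": 0, "gripper": 36}, {"dx": 12, "dy": -1.5, "dz": 0, "roll": 0, "gripper": 36}], "squeeze": 45}}

```text
clock: 32.1
eef_pos: [510.7, 159.2, 157.5]
tool_rot: [0.102, 0.081, 0.991, 0.007]
force: [-4.3, 0.2, -4.9]
gripper_width: 0.499
```

```bash
python3 st.py
```

```text
32.1 [510.7 159.2 157.5] [0.1025 0.0805 0.9914 0.007 ] q [-1.092  0.166  0.717  2.116 -0.043  0.711  1.046] v [ 0.175  0.214 -0.018 -0.171 -0.266  0.06   0.32 ] f [-4.3  0.2 -4.9]
```

{"fn": "drive_tool", "kwargs": {"motion": [{"dx": 12, "dy": -1, "dz": 0, "roll": 0, "gripper": 36}, {"dx": 10, "dy": -1, "dz": 0, "roll": 0, "gripper": 36}, {"dx": 7, "dy": -1, "dz": 0, "roll": 0, "gripper": 36}]}}

```text
clock: 32.48
eef_pos: [533.2, 156.4, 154.7]
tool_rot: [0.094, 0.08, 0.992, 0.005]
force: [-6.4, 1.4, -1.3]
gripper_width: 0.499
```

```bash
python3 st.py;python3 -c "
from h import *
tiltlook('w31',(0,10,-10))"
```

```text
32.475 [533.2 156.4 154.7] [0.0937 0.0798 0.9924 0.005 ] q [-1.035  0.23   0.704  2.059 -0.117  0.733  1.133] v [ 0.114  0.115 -0.035 -0.108 -0.135  0.065  0.159] f [-6.4  1.4 -1.3]
32.475 [533.2 156.4 154.7] [0.0937 0.0798 0.9924 0.005 ] [-6.42  1.4  -1.31] [0.259 2.261 0.062] 42.6
```

View pics/w31.png

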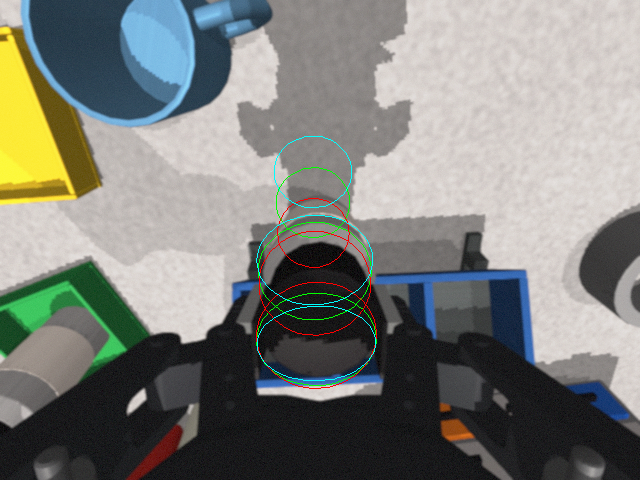

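{"fn": "drive_tool", "kwargs": {"motion": [{"dx": 8, "dy": -1, "dz": 1, "roll": 0, "gripper": 36}, {"dx": 6, "dy": 0, "dz": 1, "roll": 0, "gripper": 36}]}}

```text
clock: 32.78
eef_pos: [544.7, 155.3, 155.5]
tool_rot: [0.09, 0.079, 0.993, 0.004]
force: [-6.5, -0.6, -1.0]
gripper_width: 0.501
```

```bash
python3 st.py;python3 -c "
from h import *
tiltlook('w32',(0,10,-10))"
```

```text
32.775 [544.7 155.3 155.5] [0.09   0.0792 0.9928 0.0039] q [-1.01   0.257  0.697  2.029 -0.143  0.75   1.166] v [ 0.079  0.085 -0.027 -0.099 -0.082  0.069  0.098] f [-6.5 -0.6 -1. ]
32.775 [544.7 155.3 155.5] [0.09   0.0792 0.9928 0.0039] [-6.45 -0.56 -1.05] [-0.031  2.231  0.061] 42.8
```

View pics/w32.png

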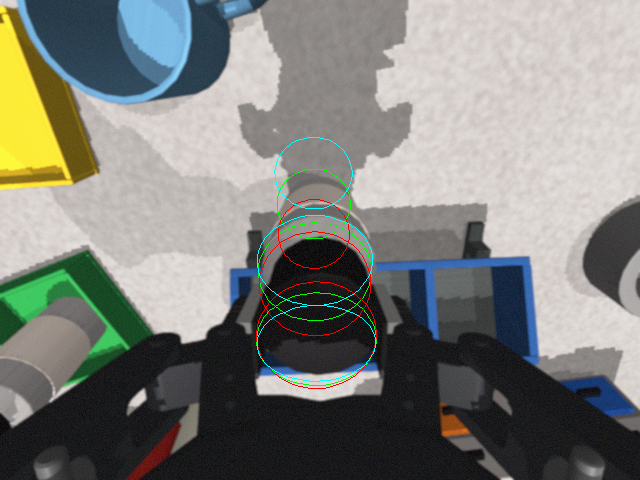

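{"fn": "drive_tool", "kwargs": {"motion": [{"dx": 6, "dy": 0, "dz": 1, "roll": 0, "gripper": 36}, {"dx": -14, "dy": 0, "dz": 5, "roll": 0, "gripper": 36}, {"dx": -20, "dy": 0, "dz": 25, "roll": 0, "gripper": 36}, {"dx": -20, "dy": 0, "dz": 40, "roll": 0, "gripper": 36}, {"dx": -20, "dy": -20, "dz": 35, "roll": 0, "gripper": 36}, {"dx": -10, "dy": -40, "dz": 10, "roll": 0, "gripper": 36}, {"dx": -10, "dy": -40, "dz": 0, "roll": 0, "gripper": 36}, {"dx": -10, "dy": -40, "dz": 0, "roll": 0, "gripper": 36}, {"dx": -5, "dy": -35, "dz": 0, "roll": 0, "gripper": 36}, {"dx": 0, "dy": -20, "dz": 0, "roll": 0, "gripper": 36}]}}

```text
clock: 34.08
eef_pos: [458.7, -47.1, 287.4]
tool_rot: [0.115, 0.083, 0.99, 0.014]
force: [0.6, 0.3, -4.1]
gripper_width: 0.501
```

```bash
python3 st.py;python3 -c "
from h import *
tiltlook('w33',(0,10,-10))"
```

```text
34.075 [458.7 -47.1 287.4] [0.1147 0.0832 0.9898 0.0138] q [-0.976 -0.381  0.823  2.147  0.353  1.048  1.1  ] v [ 0.264 -0.04   0.141 -0.039 -0.039 -0.056  0.414] f [ 0.6  0.3 -4.1]
34.075 [458.7 -47.1 287.4] [0.1147 0.0832 0.9898 0.0138] [ 0.65  0.34 -4.11] [ 0.045  0.456 -0.022] 42.8
```

View pics/w33.png

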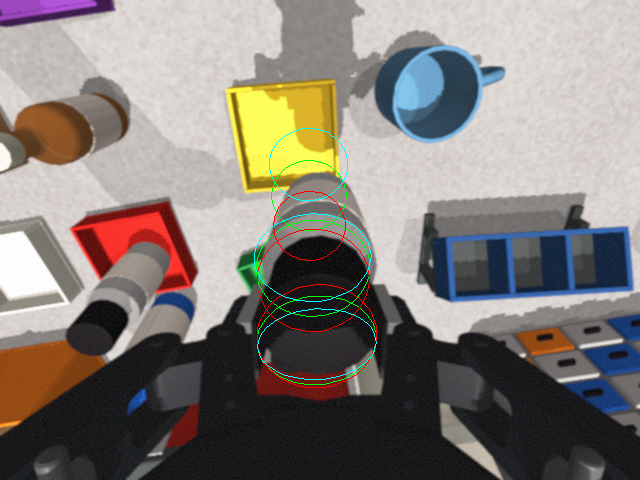

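{"fn": "drive_tool", "kwargs": {"motion": [{"dx": 0, "dy": -8, "dz": -20, "roll": 0, "gripper": 36}, {"dx": -3, "dy": -5, "dz": -25, "roll": 0, "gripper": 36}, {"dx": -4, "dy": 0, "dz": -25, "roll": 0, "gripper": 36}]}}

```text
clock: 34.5
eef_pos: [460.3, -68.8, 222.6]
tool_rot: [0.126, 0.091, 0.988, 0.016]
force: [-0.2, 0.5, -3.7]
gripper_width: 0.496
```

```bash
python3 st.py
```

```text
34.5 [460.3 -68.8 222.6] [0.126  0.091  0.9877 0.0164] q [-0.998 -0.325  0.957  2.241  0.35   0.859  1.156] v [-0.109  0.197  0.319  0.299 -0.043 -0.557  0.085] f [-0.2  0.5 -3.7]
```

{"fn": "drive_tool", "kwargs": {"motion": [{"dx": -6, "dy": 0, "dz": -20, "roll": 0, "gripper": 36}, {"dx": -6, "dy": 0, "dz": -20, "roll": 0, "gripper": 36}, {"dx": -4, "dy": 0, "dz": -10, "roll": 0, "gripper": 36}]}}

```text
clock: 34.88
eef_pos: [448.3, -72.3, 173.3]
tool_rot: [0.132, 0.094, 0.987, 0.017]
force: [-1.0, -0.0, -3.4]
gripper_width: 0.5
```

```bash
python3 st.py;python3 -c "
from h import *
from rig import *
t=snapshot('scene');cv2.imwrite('pics/s34.png',cv2.resize(t[130:290,220:350],None,fx=3.5,fy=3.5))
tiltlook('w34',(0,10,-10))"
```

```text
34.875 [448.3 -72.3 173.3] [0.1318 0.0945 0.9866 0.0175] q [-1.026 -0.276  1.04   2.326  0.34   0.714  1.178] v [-0.046  0.073  0.131  0.117 -0.018 -0.256  0.041] f [-1.  -0.  -3.4]
34.925 [447.1 -72.3 172.3] [0.1307 0.0944 0.9868 0.0172] [-0.95 -0.33 -4.48] [-0.004  0.685  0.016] 42.6
```

View pics/w34.png

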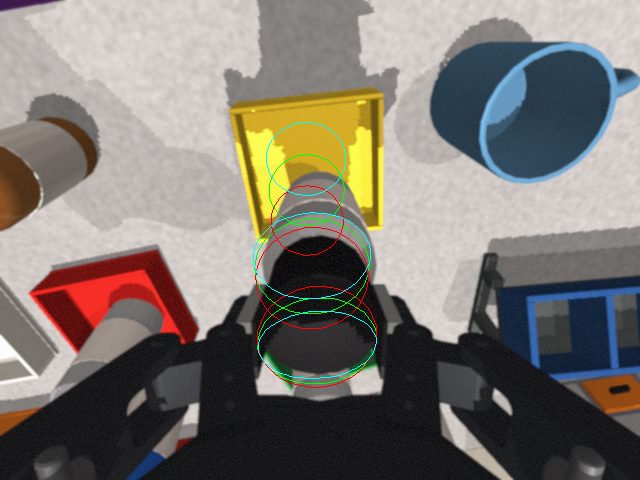

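View pics/s34.png

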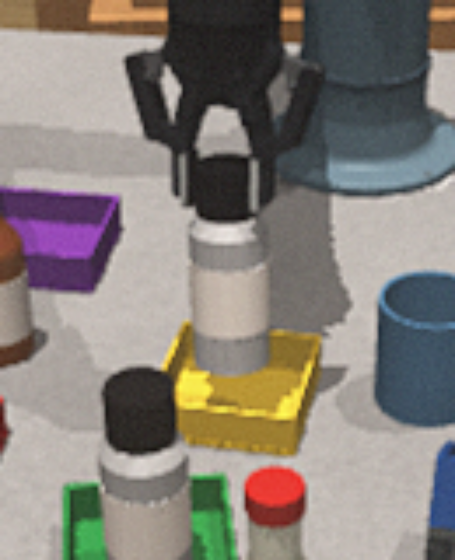

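{"fn": "drive_tool", "kwargs": {"motion": [{"dx": -8, "dy": 3, "dz": -12, "roll": 0, "gripper": 36}, {"dx": -7, "dy": 2, "dz": -14, "roll": 0, "gripper": 36}, {"dx": -3, "dy": 0, "dz": -8, "roll": 0, "gripper": 36}]}}

```text
clock: 35.35
eef_pos: [432.5, -66.6, 140.7]
tool_rot: [0.135, 0.094, 0.986, 0.018]
force: [-0.0, -0.3, -5.1]
gripper_width: 0.501
```

```bash
python3 st.py
```

```text
35.35 [432.5 -66.6 140.7] [0.1348 0.0943 0.9862 0.0185] q [-1.044 -0.244  1.075  2.394  0.334  0.614  1.178] v [-0.093  0.096  0.159  0.098 -0.054 -0.213  0.067] f [-0.  -0.3 -5.1]
```

{"fn": "drive_tool", "kwargs": {"motion": [{"dx": 2, "dy": 0, "dz": -8, "roll": 0, "gripper": 36}]}}

```text
clock: 35.48
eef_pos: [434.4, -66.4, 132.4]
tool_rot: [0.135, 0.094, 0.986, 0.019]
force: [-1.1, 0.7, -4.0]
gripper_width: 0.499
```

{"fn": "drive_tool", "kwargs": {"motion": [{"dx": 2, "dy": 0, "dz": -4, "roll": 0, "gripper": 36}]}}

```text
clock: 35.6
eef_pos: [436.5, -66.3, 128.2]
tool_rot: [0.135, 0.094, 0.986, 0.019]
force: [0.5, 0.1, -4.8]
gripper_width: 0.501
```

{"fn": "drive_tool", "kwargs": {"motion": [{"dx": 1, "dy": 0, "dz": -3, "roll": 0, "gripper": 36}]}}

```text
clock: 35.72
eef_pos: [438.6, -66.4, 125.7]
tool_rot: [0.136, 0.094, 0.986, 0.019]
force: [-3.2, -0.2, 10.1]
gripper_width: 0.5
```

```bash
python3 st.py
```

```text
35.725 [438.6 -66.4 125.7] [0.136  0.094  0.9861 0.0188] q [-1.135 -0.185  1.193  2.398  0.268  0.552  1.245] v [-0.178  0.098  0.219 -0.036 -0.121 -0.101  0.13 ] f [-3.2 -0.2 10.1]
```

Contact. Right it with light grip and a small +x push.

{"fn": "drive_tool", "kwargs": {"motion": [{"dx": 4, "dy": 0, "dz": -2, "roll": 0, "gripper": 36}, {"dx": 3, "dy": 0, "dz": -2, "roll": 0, "gripper": 36}], "squeeze": 20}}

```text
clock: 35.98
eef_pos: [449.8, -67.4, 124.6]
tool_rot: [0.138, 0.094, 0.986, 0.018]
force: [-4.5, -0.1, 7.1]
gripper_width: 0.499
```

```bash
python3 st.py;python3 -c "
from h import *
tiltlook('w35',(0,10,-10))"
```

```text
35.975 [449.8 -67.4 124.6] [0.1383 0.0938 0.9858 0.0184] q [-1.215 -0.149  1.287  2.38   0.214  0.534  1.301] v [-0.317  0.129  0.372 -0.06  -0.211 -0.055  0.209] f [-4.5 -0.1  7.1]
35.975 [449.8 -67.4 124.6] [0.1383 0.0938 0.9858 0.0184] [-4.45 -0.12  7.1 ] [-0.178  1.346 -0.059] 42.6
```

View pics/w35.png

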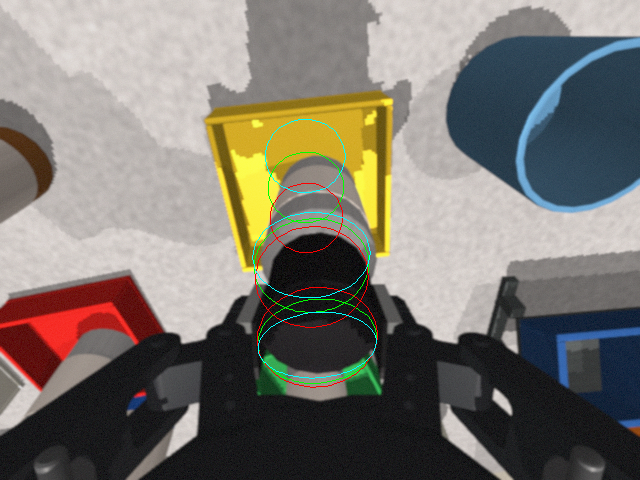

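{"fn": "drive_tool", "kwargs": {"motion": [{"dx": 0, "dy": 0, "dz": 0, "roll": 0, "gripper": 52}, {"dx": -1, "dy": 0, "dz": 1, "roll": 0, "gripper": 62}]}}

```text
clock: 36.28
eef_pos: [452.2, -66.9, 127.5]
tool_rot: [0.142, 0.093, 0.985, 0.019]
force: [0.7, 0.3, -0.5]
gripper_width: 0.725
```

```bash
python3 st.py; python3 -c "
from fitup import *
from rig import *
w=snapshot('wrist');cv2.imwrite('pics/w36.png',w)"
```

```text
36.275 [452.2 -66.9 127.5] [0.1416 0.0932 0.9853 0.0187] q [-1.2   -0.155  1.268  2.377  0.223  0.535  1.291] v [ 0.141 -0.055 -0.168  0.003  0.081  0.032 -0.082] f [ 0.7  0.3 -0.5]
```

View pics/w36.png

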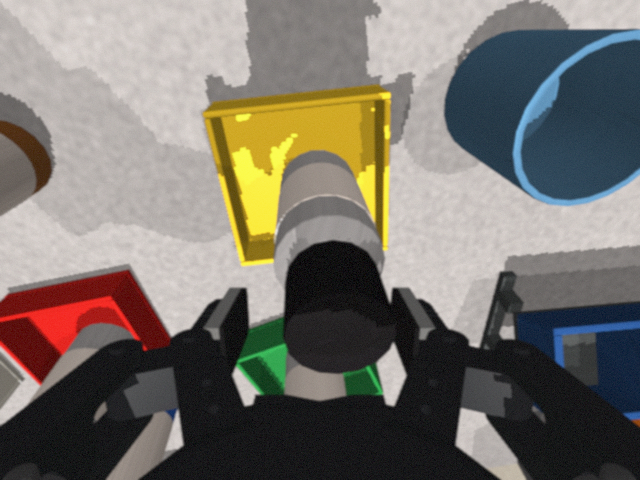

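{"fn": "drive_tool", "kwargs": {"motion": [{"dx": 0, "dy": 5, "dz": 2, "roll": 0, "gripper": 72}, {"dx": 2, "dy": 0, "dz": 15, "roll": 0, "gripper": 72}, {"dx": 3, "dy": 0, "dz": 25, "roll": 0, "gripper": 72}, {"dx": 5, "dy": 0, "dz": 30, "roll": 0, "gripper": 72}]}}

```text
clock: 36.83
eef_pos: [459.4, -61.1, 199.7]
tool_rot: [0.14, 0.093, 0.986, 0.018]
force: [0.7, 0.3, 0.2]
gripper_width: 0.844
```

```bash
python3 st.py
```

```text
36.825 [459.4 -61.1 199.7] [0.1398 0.0931 0.9856 0.0177] q [-1.001 -0.301  0.963  2.291  0.356  0.767  1.132] v [ 0.322 -0.395 -0.596 -0.344  0.22   0.727 -0.26 ] f [0.7 0.3 0.2]
```

Move forward/left a bit to clear the view.

{"fn": "drive_tool", "kwargs": {"motion": [{"dx": 20, "dy": 15, "dz": 20, "roll": 0, "gripper": 72}, {"dx": 20, "dy": 40, "dz": 10, "roll": 0, "gripper": 72}, {"dx": 5, "dy": 45, "dz": 5, "roll": 0, "gripper": 72}, {"dx": 0, "dy": 45, "dz": 0, "roll": 0, "gripper": 72}, {"dx": 0, "dy": 30, "dz": 0, "roll": 0, "gripper": 72}, {"dx": 0, "dy": 0, "dz": 0, "roll": 0, "gripper": 72}]}}

```text
clock: 37.58
eef_pos: [508.1, 121.1, 241.4]
tool_rot: [0.146, 0.095, 0.985, 0.022]
force: [-0.1, -1.1, 1.0]
gripper_width: 0.847
```

```bash
python3 st.py; python3 -c "
from fitup import *
from rig import *
s=ctrl.get_state();t=snapshot('top');sc=snapshot('scene')
np.save('top_end.npy',t);np.save('scene_end.npy',sc)
cv2.imwrite('pics/te.png',t);cv2.imwrite('pics/se.png',sc)
a=t;b=sc
for xy in((563,-281),(631,-98),(447,-64)):
    a=overlay(s,a,xy,0,0,4,'','top');b=overlay(s,b,xy,0,0,4,'','scene')
cv2.imwrite('pics/fe.png',np.hstack([cv2.resize(a[170:300,320:460],None,fx=2.8,fy=2.8),cv2.resize(b[180:310,150:290],None,fx=2.8,fy=2.8)]))"
```

```text
37.575 [508.1 121.1 241.4] [0.1457 0.0947 0.9846 0.0216] q [-1.178 -0.102  0.783  2.131  0.232  0.815  0.854] v [ 0.002 -0.016  0.044  0.013  0.025  0.015 -0.011] f [-0.1 -1.1  1. ]
```

View pics/fe.png

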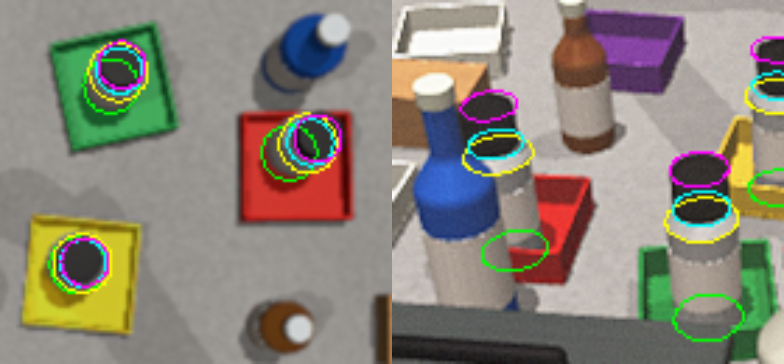

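View pics/te.png

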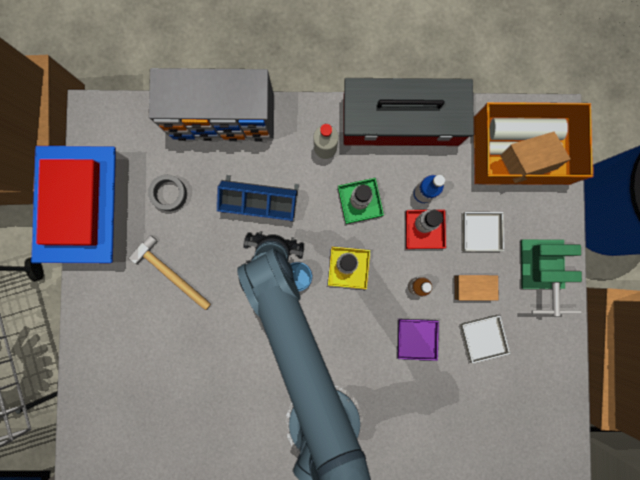

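View pics/se.png

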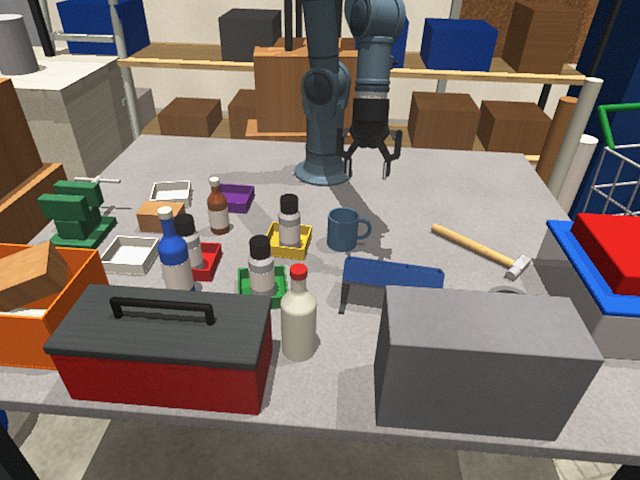

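```bash
python3 -c "
from rig import ctrl
print(ctrl.sign_off())"
```

```text
the job is handed in; nothing more can be done
None
```

I placed all three canisters upright in their trays and handed the job in at about 37.6 s of the 72 s limit; sign-off gives no verdict.

| Start position in rack | Lift force (approx.) | Judged | Placed in | Offset from tray centre (limit 36 mm) |
|---|---|---|---|---|
| Left cell (y ≈ 265) | 1.2 N | empty | red | about 15 mm |
| Middle cell (y ≈ 198) | 7.6 N | full | green | about 5 mm |
| Right cell (y ≈ 130) | 4.2 N | half full | yellow | about 10 mm |

- **Method:** The tool can only turn about the vertical, so I pulled each canister out along its cell axis. I pushed it against the rack's front rim to straighten it, then lowered it to floor contact before releasing.
- **Last checks:** An upright model drawn over the final top and scene pictures matched all three canisters to within a few mm. The bystanders look unmoved by eye. The gripper was clear of everything, at z ≈ 241 mm.
- **What went less well:** The tool slowly tilted to about 17° because each row builds on the measured pose, and I had no way to correct that. While descending on the right canister the gripper drifted about 8 mm sideways and may have touched its cap, with forces of about 1 N. I re-centred it before gripping.
- **Not measured:** I did not measure the load on the trays; the sorting rests on the lift forces alone.

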